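Fetch the roasting spit and thread it through its frame

TASK

Get the roasting spit out of its wooden storage tray: its handle is under the tray's cover, so raise the free tip over the lip at the open end and draw the spit out endwise. Then thread it, tip first, through the holes of both upright plates of the aluminium roasting frame, entering from the side that faces the tray, until the handle is right up against the first plate, and leave it there. Do not disturb the pepper mill, butter crock, tart tin or bowl.

Things in the scene. Friction and masses are not known exactly. Their poses are not given: they have to be found in the camera images.
- tray: Wooden storage tray, fixed, 106 wide (x) x 282 long (y) mm; origin at the centre of its underside. Inner floor at z = 8. Its +y end is open but for a lip; its -y end is a covered pocket; +y points roughly along world +y, towards the frame. The open part (y = -40 to 131) is 90 wide inside, side walls' top at z = 30. A cross rib 5 high on the floor at y = 45 holds the rod level.
- tray_lip (a point): Middle of the top edge of the tray's end lip: tray y = 136, z = 30 mm, 22 above the inner floor. The lip is 10 thick and runs across the full width. Axes as the tray.
- tray_pocket (a point): Middle of the pocket's mouth, on the inner floor: tray y = -40, z = 8 mm. The pocket runs 95 mm back in -y to its back wall; inside 40 wide, 44 high; its cover is 6 thick (top 58 above the counter). Axes as the tray.
- spit_mid (a point): Roasting spit, loose, 250 mm long, about 150 g; point on its axis half-way along. y points to the tip, z up as it lies. 165 mm of round steel rod, 10 diameter, then an 85 mm wooden handle 24 wide (x) x 20 high (z), coaxial. Balance point on the rod, 24 in front of the handle. Starts level in the tray, axis 10 above the inner floor, handle in the pocket, tip about 13 short of the lip.
- spit_tip (a point): Centre of the end of the spit's rod, 125 mm along +y from spit_mid; axes as spit_mid.
- spit_butt (a point): Centre of the rear end face of the spit's handle, 125 mm along -y from spit_mid; axes as spit_mid. The handle's flat front face is 85 mm ahead of it. If the handle is drawn some 20 mm clear of the pocket and let go, the spit rests stably, rod on the lip and handle's rear edge on the floor, sloping up about 0.11 rad to the tip.
- frame: Aluminium roasting frame, fixed; origin at the centre of its underside. Two upright plates, each 70 wide (x) x 85 high x 8 mm thick: the first (facing the tray) from y = -64 to -56, the second from y = 56 to 64. +y points roughly along world +y, away from the tray. Between them a drip pan 120 wide, rims 18 high. With the handle home against the first plate the tip is at y = 101.
- frame_hole1 (a point): Centre of the hole in the first plate's outer face (frame x = 0, y = -64, z = 60 mm): round, 16 diameter, right through, small chamfer. Axes as the frame; the hole runs along y.
- frame_hole2 (a point): Centre of the hole in the second plate's outer face (frame x = 0, y = 64, z = 60 mm): the same size, in line with the first.
- mill_mid (a point): Stainless pepper mill standing upright, 54 diameter, 158 high; its centre. Bystander, loose.
- crock_mid (a point): Lidded glass butter crock, 106 diameter, 88 high; its centre. Bystander, loose.
- tin_mid (a point): Fluted aluminium tart tin, 127 diameter, 22 high; its centre. Bystander, loose.
- bowl_mid (a point): Collapsible green silicone bowl, folded part-way, 172 diameter, 50 high; its centre. Bystander, loose.

How it is judged:
On the way, in this order (a step that is already met when the one before it is completed fails the run):
1. the tip is raised above the lip while the handle is still in the pocket (z of spit_tip in the frame of tray above 0.035 m and y of spit_butt in the frame of tray below -0.05 m), for 0.1 s.
2. the handle is drawn out of the pocket, endwise (y of spit_butt in the frame of tray above -0.04 m), for 0.1 s.
3. the tip has passed through the hole of the first plate (y of spit_tip in the frame of frame above -0.052 m and x of spit_tip in the frame of frame between -0.012 and 0.012 m and z of spit_tip in the frame of frame between 0.048 and 0.072 m and x of spit_butt in the frame of frame between -0.06 and 0.06 m), for 0.1 s.
At the end, for the whole second after the job is handed in: The spit rests in both plates' holes, entered from the side facing the tray, along the frame's axis within 0.08 rad, the handle's front face within 8 mm of the first plate (tip at y = 93 to 106 mm in the frame's frame, within 10 mm of the hole axis); the bystanders have not moved more than 30 mm (y of spit_tip in the frame of frame between 0.093 and 0.106 m and x of spit_tip in the frame of frame between -0.01 and 0.01 m and z of spit_tip in the frame of frame between 0.05 and 0.07 m and angle between the y axis of spit_mid and the y axis of frame, either way round below 0.08 rad); the robot touches nothing.
It fails at once if the pepper mill is disturbed: moved by more than 30 mm (distance of mill_mid from where it was at the start of the episode above 0.03 m).
It fails at once if the butter crock is disturbed: moved by more than 30 mm (distance of crock_mid from where it was at the start of the episode above 0.03 m).
It fails at once if the tart tin is disturbed: moved by more than 30 mm (distance of tin_mid from where it was at the start of the episode above 0.03 m).
It fails at once if the bowl is disturbed: moved by more than 30 mm (distance of bowl_mid from where it was at the start of the episode above 0.03 m).
It also fails if it takes over 58 s, if anything falls off the work surface, if the arm or the gripper's body presses on something with over 40 N, if the wrist force passes 120 N, or if a joint passes its speed limit or range.

ROBOT

A 7-joint arm with a two-finger parallel gripper is mounted at the origin on the work surface. World frame = base frame: x ahead of the robot, y to its left, z up, the work surface at z = 0. Lengths are in m, angles in rad, forces in N, time in s.
With the tool pointing down it reaches from about 0.35 to 0.9 m from the base axis. Payload 19.9 kg.
Tool frame: the origin (TCP) lies on the centre line of the jaws, within the pads' length; the fingertips stand 19 mm ahead of it and the grasp point (between the pads) is the TCP; x points along the fingers, y is the direction in which the jaws open and shut, and the axes are right-handed (so a half turn about x gives the same grasp; the last joint's range is limited). The gripper opens to 94 mm and grips with 3 to 60 N. Pads are 16 mm wide; open, the fingers measure 119 mm over their backs; the gripper's body (75 mm by 177 mm) begins 78 mm behind the grasp point.
Start: joints at [1.3, 0.417, -0.01, 1.614, 0.005, 1.111, -0.053], TCP at [0.142, -0.609, 0.224] pointing down, gripper open.
Joint ranges: [-2.81, 2.81], [-0.39, 2.02], [-1.27, 1.25], [0.06, 2.57], [-1.19, 4.33], [0.19, 2], [-2.82, 2.82]. Speed limits (rad/s): [1.89, 1.89, 2.39, 2.39, 3.01, 3.01, 3.01].

INTERFACE

Orientations are given as a 3x3 rotation matrix whose columns are the frame's x, y, z axes.
In Python, from station import bot gives the robot as it stands.
- The arm moves only by the shell command python3 -m crank 'ROWS' [OPENING] [FORCE]. ROWS is JSON, a list of rows, each a list of 6 numbers: the shift along the tool's x, y, z in cm, then the turn, a rotation vector about the tool's x, y, z in degrees. A call has exactly 8 rows; each row is the pose to reach, as a shift and turn from the pose commanded when the call began, along the tool's axes at that moment; what a row does not reach only later rows make up. A row lasts 1/12 s, in which the tool goes at most 41.7 mm and 7.16 degrees, less where a joint would pass 70% of its speed; a pose out of reach is approached as far as the arm can. A call with a gripper value outside its range is refused whole. OPENING is the opening, from 0 (shut) to 1 (fully open), set as the call begins (- or left out, the last holds). The fingers move at their own pace and stop on an object; FORCE is the grip in N (left out, the last holds). Time passes only in rows, so rows that repeat a pose let the fingers close, or fill a call up. It gives the time, the measured TCP pose, the force and the opening at its end, in the units of the state.
- bot.get_obs(): the state, without advancing time (a new reading comes with each control period).
- bot.capture(name): name is "scene" or "side" or "wrist"; returns the picture (400x640x3 uint8, blue, green, red); there is no depth.
- bot.camera_info(name): a dict with "fx", "fy", "cx", "cy" (pixels), "world_from_camera" (4x4, takes a point from camera to world coordinates); the wrist camera has in their place "tool_from_camera" (4x4, takes a point from camera to tool coordinates, whose origin is the TCP and whose axes are the tool frame's). Camera axes: x right, y down, z forward; pixel columns grow to the right and rows downward; lengths in m; the calibration is good to about 2 mm. A picture is of the moment at which its call begins: read the wrist's pose just before it. camera_info takes no time and is no camera call.
- bot.finish_job(): hands the job in, once; it reports no verdict.
The state is a dict: "clock": time; "q": joint angles; "joint_vel": joint speeds; "effort": joint torques, N m; "tcp_pos": TCP position; "ee_rot": TCP orientation; "force": force on the tool from outside, world axes, zero at the start; "moment": the same for the moment, N m; "grip_width": opening from 0.0 (shut) to 1.0 (fully open).
Only numpy, scipy, OpenCV 4.12 (cv2) and the standard library are available. Lean on these libraries where they do the work, as an engineer would, in place of code of your own. Each camera call takes 0.05 s, during which the arm holds its last target.

## Working session

There is one attempt and no reset: what is moved stays moved. The work goes in short steps, Python scripts to look and compute and a shell command to move; the robot and the scene stay as the last step left them, time stands still between calls to the robot, and variables do not carry over. Pictures are saved under pics/ and viewed, and the job is handed in when it is done.

```bash
ls; mkdir -p pics; python3 - <<'E'
from station import bot
import cv2,numpy as np
np.set_printoptions(precision=4,suppress=True)
o=bot.get_obs(); print(o)
for n in ("scene","side","wrist"):
    im=bot.capture(n); cv2.imwrite(f"pics/{n}0.png",im); print(n,bot.camera_info(n))
E
```

```text
pics
{'clock': 0.0, 'q': array([ 1.3005,  0.4179, -0.0103,  1.6141,  0.0047,  1.1107, -0.053 ]), 'joint_vel': array([ 0.0007, -0.0007, -0.0002, -0.0007,  0.0012,  0.0017,  0.0014]), 'effort': array([  0.0011, -85.1243,   0.6391, -42.6004,  -0.0489,   0.0185,
         0.0001]), 'tcp_pos': array([ 0.1417, -0.6084,  0.2239]), 'ee_rot': array([[-0.0003,  0.2269, -0.9739],
       [ 0.0011, -0.9739, -0.2269],
       [-1.    , -0.0011,  0.0001]]), 'force': array([1.0842, 0.627 , 0.0409]), 'moment': array([-0.0363, -0.0074, -0.0387]), 'grip_width': 0.9987923617939378}
scene {'fx': 412.9645037574074, 'fy': 412.9645037574074, 'cx': 319.7266823775837, 'cy': 201.11118399261986, 'world_from_camera': array([[ 0.83  ,  0.4586, -0.3176,  0.9403],
       [ 0.5576, -0.6994,  0.4471, -0.4555],
       [-0.0171, -0.5482, -0.8362,  1.0507],
       [ 0.    ,  0.    ,  0.    ,  1.    ]])}
side {'fx': 474.6525778721419, 'fy': 474.6525778721419, 'cx': 325.2220511386327, 'cy': 207.65166845504936, 'world_from_camera': array([[ 0.9221, -0.1915,  0.3363,  0.0102],
       [-0.3869, -0.4844,  0.7847, -1.2801],
       [ 0.0126, -0.8536, -0.5207,  0.9518],
       [ 0.    ,  0.    ,  0.    ,  1.    ]])}
wrist {'fx': 295.07436021348326, 'fy': 295.07436021348326, 'cx': 321.02981849527663, 'cy': 200.83675068729536, 'tool_from_camera': array([[ 0.0019, -0.2411,  0.9705, -0.1601],
       [ 1.    ,  0.001 , -0.0017, -0.0009],
       [-0.0006,  0.9705,  0.2411, -0.0689],
       [ 0.    ,  0.    ,  0.    ,  1.    ]])}
```

View pics/scene0.png

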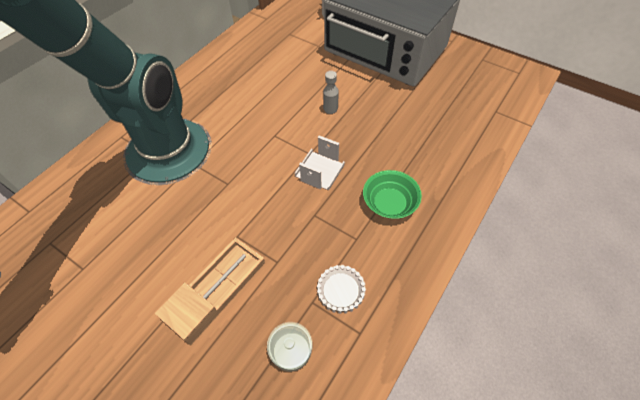

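View pics/side0.png

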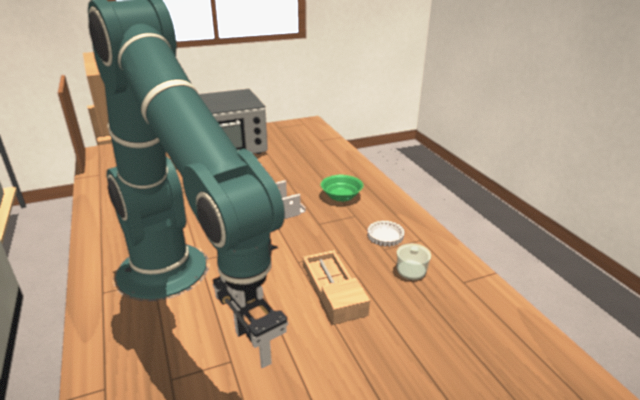

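View pics/wrist0.png

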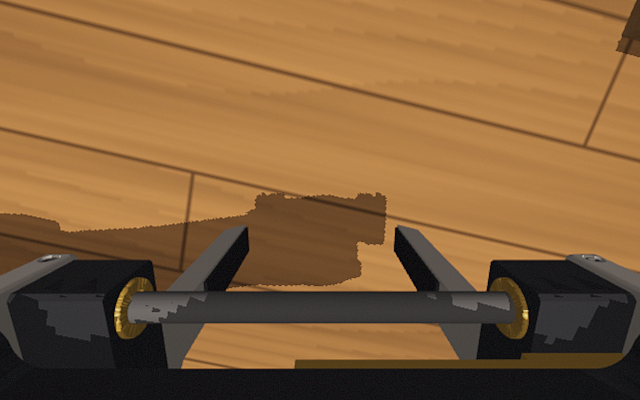

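The scene view shows the tray at about (210,290), with the rod running from (205,298) to (245,256). The frame is at (320,165), the mill at (331,92), the bowl at (391,196), the tin at (341,288) and the crock at (290,346). I'll enlarge crops next.

```bash
python3 - <<'E'
import cv2
a=cv2.imread("pics/scene0.png"); b=cv2.imread("pics/side0.png")
def crop(im,x,y,w,h,s,n): cv2.imwrite(n,cv2.resize(im[y:y+h,x:x+w],None,fx=s,fy=s,interpolation=cv2.INTER_CUBIC))
crop(a,150,230,120,115,5,"pics/c_tray_scene.png")
crop(a,285,125,70,70,8,"pics/c_frame_scene.png")
crop(b,290,240,90,90,6,"pics/c_tray_side.png")
crop(b,260,170,60,60,8,"pics/c_frame_side.png")
E
```

```text
(no output)
```

View pics/c_tray_scene.png

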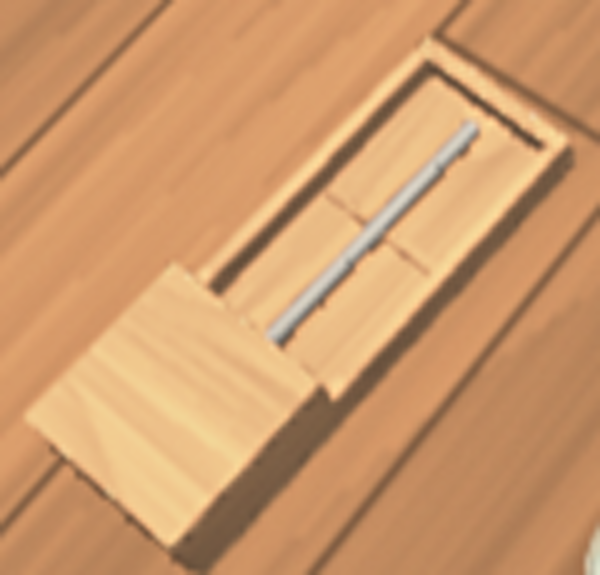

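View pics/c_frame_scene.png

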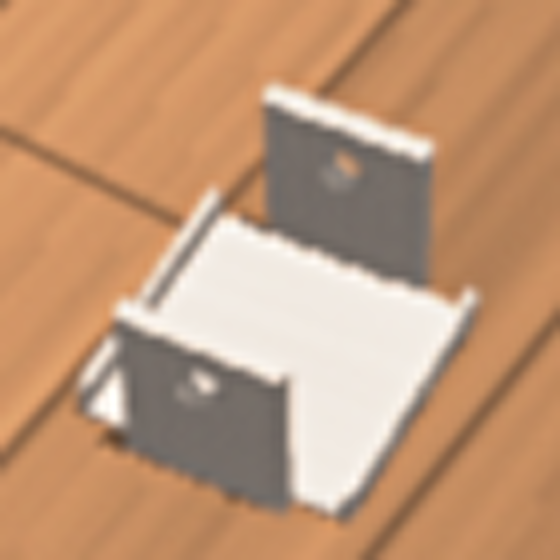

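View pics/c_tray_side.png

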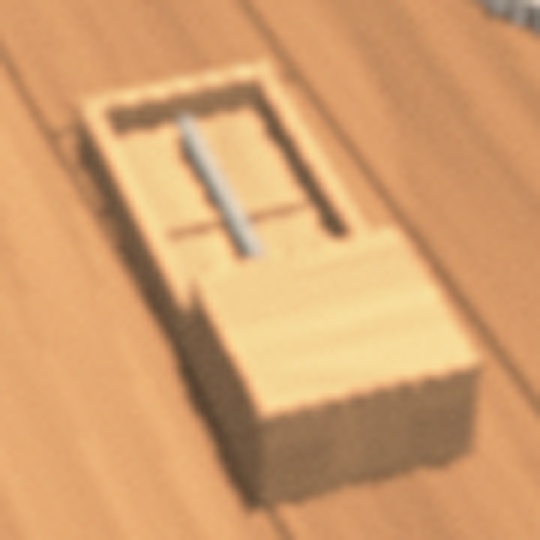

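View pics/c_frame_side.png

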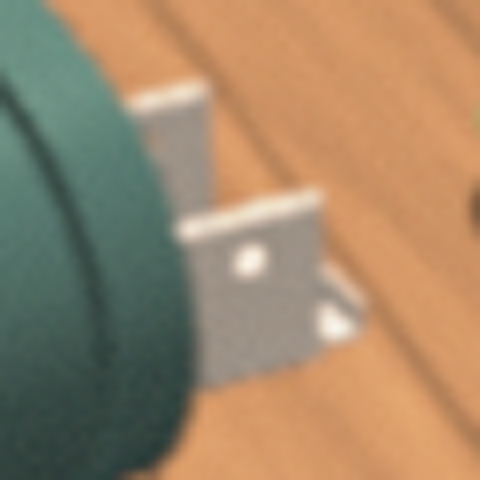

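```bash
cat > h.py <<'E'
import numpy as np, cv2
from station import bot
from scipy.optimize import least_squares
np.set_printoptions(precision=4,suppress=True)
def cam(n,obs=None):
    c=bot.camera_info(n); K=(c["fx"],c["fy"],c["cx"],c["cy"])
    if n=="wrist":
        T=np.eye(4);T[:3,:3]=obs["ee_rot"];T[:3,3]=obs["tcp_pos"];T=T@c["tool_from_camera"]
    else: T=c["world_from_camera"]
    return K,T
def proj(C,P):
    K,T=C; p=(np.asarray(P)-T[:3,3])@T[:3,:3]
    return np.stack([K[0]*p[...,0]/p[...,2]+K[2],K[1]*p[...,1]/p[...,2]+K[3]],-1)
def ray(C,uv):
    K,T=C; d=np.array([(uv[0]-K[2])/K[0],(uv[1]-K[3])/K[1],1]); return T[:3,3],T[:3,:3]@d
def onz(C,uv,z):
    o,d=ray(C,uv); return o+d*(z-o[2])/d[2]
def uncrop(p,x0,y0,s): return ((p[0]+.5)/s-.5+x0,(p[1]+.5)/s-.5+y0)
def Rz(a): c,s=np.cos(a),np.sin(a); return np.array([[c,-s,0],[s,c,0],[0,0,1.]])
def fitpose(obs,x0):
    # obs: list of (C, uv, local mm)
    def f(p): return np.concatenate([proj(C,Rz(p[3])@(np.array(l)/1000)+p[:3])-uv for C,uv,l in obs])
    r=least_squares(f,x0,loss="soft_l1"); return r.x,r.fun.reshape(-1,2)
E
python3 - <<'E'
from h import *
S=cam("scene");D=cam("side")
ts=lambda p:uncrop(p,150,230,5); td=lambda p:uncrop(p,290,240,6)
obs=[(S,ts(a),b) for a,b in [((175,263),(-53,-40,58)),((25,415),(-53,-141,58)),((170,548),(53,-141,58)),((327,388),(53,-40,58)),((432,38),(-53,141,30)),((572,150),(53,141,30))]]
obs+=[(D,td(a),b) for a,b in [((190,285),(-53,-40,58)),((400,232),(53,-40,58)),((478,362),(53,-141,58)),((260,415),(-53,-141,58)),((258,503),(-53,-141,0)),((82,102),(-53,141,30)),((270,65),(53,141,30))]]
x,r=fitpose(obs,[.5,-.4,0,0]);print("tray",x);print(r.round(1).tolist())
fs=lambda p:uncrop(p,285,125,8); fd=lambda p:uncrop(p,260,170,8)
o2=[(S,fs(a),b) for a,b in [((120,318),(-35,-64,85)),((285,385),(35,-64,85)),((283,510),(35,-64,0)),((202,386),(0,-64,60)),((265,103),(-35,56,85)),((430,160),(35,56,85)),((343,170),(0,56,60))]]
o2+=[(D,fd(a),b) for a,b in [((180,240),(-35,-64,85)),((322,203),(35,-64,85)),((205,385),(-35,-64,0)),((250,262),(0,-64,60)),((208,97),(35,56,85))]]
y,r=fitpose(o2,[.5,0,0,0]);print("frame",y);print(r.round(1).tolist())
# rod points: tip & mouth
def tri(a,b):
    (o1,d1),(o2_,d2)=ray(S,a),ray(D,b)
    A=np.stack([d1,-d2],1);t=np.linalg.lstsq(A,o2_-o1,rcond=None)[0];return (o1+d1*t[0]+o2_+d2*t[1])/2,np.linalg.norm(o1+d1*t[0]-o2_-d2*t[1])
p,e=tri(ts((471,127)),td((186,120)));print("tip",p,e,"in tray",Rz(x[3]).T@(p-x[:3]))
for n,uv in (("mill",(331,108)),("bowl",(391,200)),("tin",(341,290)),("crock",(290,350))): print(n,onz(S,uv,0.02))
E
```

```text
tray [ 0.4684 -0.2835 -0.0011 -0.068 ]
[[0.6, 0.0], [-0.2, 0.4], [-0.1, 0.6], [-0.8, -0.4], [0.5, 0.5], [0.6, -1.0], [-0.1, -1.8], [-0.6, -0.4], [0.2, 0.6], [0.2, 0.2], [0.1, 1.2], [-0.1, -0.2], [-0.2, -0.1]]
frame [0.4762 0.2043 0.0001 0.1178]
[[-0.4, -0.2], [-0.0, -0.3], [0.6, 0.7], [0.1, 0.5], [0.0, -0.6], [-0.4, -0.1], [0.3, 0.2], [0.3, -0.4], [-0.1, -0.3], [-2.0, 1.3], [0.5, 0.5], [0.0, -0.7]]
tip [ 0.4738 -0.1675  0.0225] 0.00010673932838132923 in tray [-0.0026  0.1161  0.0236]
mill [0.3645 0.4407 0.02  ]
bowl [0.7242 0.2154 0.02  ]
tin [ 0.7502 -0.1044  0.02  ]
crock [ 0.7286 -0.301   0.02  ]
```

```bash
cat >> h.py <<'E'
from scipy.spatial.transform import Rotation as Ro
def target_R(yaw,pitch=0.):
    # tool x down, tool y = frame x, tool z = -frame y ; pitch: tip (+frame y) up
    R=np.array([[0,1,0],[0,0,-1],[-1,0,0]],float)
    return Rz(yaw)@Ro.from_rotvec([pitch,0,0]).as_matrix()@R
def go(p,yaw,pitch=0.):
    o=bot.get_obs();R=o["ee_rot"]
    d=R.T@(np.array(p)-o["tcp_pos"])*100
    w=Ro.from_matrix(R.T@target_R(yaw,pitch)).as_rotvec(degrees=True)
    print("t",round(o["clock"],2),"tcp",o["tcp_pos"],"F",o["force"],"grip",round(o["grip_width"],3)); print("ROW",d.round(2).tolist(),w.round(2).tolist())
TRAY=np.array([.4684,-.2835,0,-.068]); FRAME=np.array([.4762,.2043,0,.1178])
def w(F,l): return Rz(F[3])@(np.array(l)/1000)+F[:3]
def loc(F,p): return (Rz(F[3]).T@(np.array(p)-F[:3]))*1000
E
python3 - <<'E'
from h import *
go(w(TRAY,(-2,10,150)),TRAY[3])
E
```

```text
t 0.15 tcp [ 0.1417 -0.6084  0.224 ] F [ 0.1433 -0.4278 -0.3623] grip 1.0
ROW [7.42, -25.24, -39.29] [-72.99, -0.03, 0.05]
```

```bash
python3 -m crank '[[0.6,-2.1,-3.3,-6,0,0],[1.2,-4.2,-6.6,-12,0,0],[1.8,-6.3,-9.9,-18,0,0],[2.4,-8.4,-13.2,-24,0,0],[3.0,-10.5,-16.5,-30,0,0],[3.6,-12.6,-19.8,-36,0,0],[4.2,-14.7,-23.1,-42,0,0],[4.8,-16.8,-26.4,-48,0,0]]' 0.45 40; python3 - <<'E'
from h import *
go(w(TRAY,(-2,10,150)),TRAY[3])
E
```

```text
clock: 0.82
tcp_pos: [0.3617, -0.3836, 0.1762]
ee_rot: [[-0.0, 0.878, -0.479], [-0.0, -0.479, -0.878], [-1.0, -0.0, 0.0]]
force: [0.7, -0.5, 0.3]
grip_width: 0.477
t 0.82 tcp [ 0.3617 -0.3836  0.1762] F [ 0.7242 -0.5483  0.3288] grip 0.477
ROW [2.62, 3.98, -14.72] [-24.7, 0.01, 0.0]
```

```bash
python3 -m crank '[[0.6,1,-3.6,-6,0,0],[1.2,2,-7.2,-12,0,0],[1.8,3,-11,-18,0,0],[2.6,4,-14.7,-24.7,0,0],[2.6,4,-14.7,-24.7,0,0],[2.6,4,-14.7,-24.7,0,0],[2.6,4,-14.7,-24.7,0,0],[2.6,4,-14.7,-24.7,0,0]]'; python3 - <<'E'
from h import *
o=bot.get_obs(); im=bot.capture("wrist"); cv2.imwrite("pics/w1.png",im); np.savez("w1.npz",**o)
print(o["tcp_pos"],o["ee_rot"])
C=cam("wrist",o)
for l in [(-53,-40,58),(53,-40,58),(-53,141,30),(53,141,30),(0,118,18),(0,-40,18)]: print(l,proj(C,w(TRAY,l)))
E
```

```text
clock: 1.48
tcp_pos: [0.466, -0.2769, 0.1505]
ee_rot: [[-0.0, 0.997, -0.076], [-0.0, -0.076, -0.997], [-1.0, -0.0, 0.0]]
force: [0.4, -1.1, 0.7]
grip_width: 0.452
[ 0.466  -0.2769  0.1505] [[-0.0004  0.9971 -0.0756]
 [-0.0004 -0.0756 -0.9971]
 [-1.     -0.0004  0.0004]]
(-53, -40, 58) [268.3989 258.258 ]
(53, -40, 58) [382.9318 257.5875]
(-53, 141, 30) [263.6834  52.5118]
(53, 141, 30) [385.4     51.5254]
(0, 118, 18) [324.4792  82.2783]
(0, -40, 18) [325.1166 241.7612]
```

View pics/w1.png

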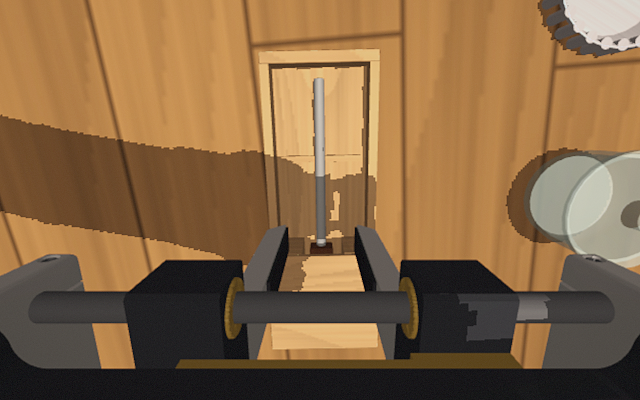

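```bash
python3 - <<'E'
import cv2
a=cv2.imread("pics/w1.png")
cv2.imwrite("pics/c_w1.png",cv2.resize(a[35:265,245:400],None,fx=2.6*1,fy=2.6,interpolation=cv2.INTER_CUBIC))
cv2.imwrite("pics/c_w1b.png",cv2.resize(a[35:135,245:400],None,fx=5,fy=5,interpolation=cv2.INTER_CUBIC))
cv2.imwrite("pics/c_w1c.png",cv2.resize(a[180:265,245:400],None,fx=5,fy=5,interpolation=cv2.INTER_CUBIC))
E
```

```text
(no output)
```

View pics/c_w1b.png

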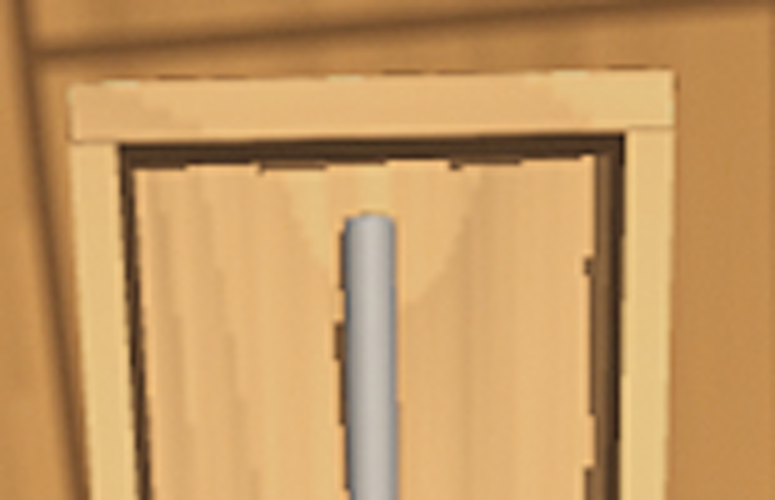

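View pics/c_w1c.png

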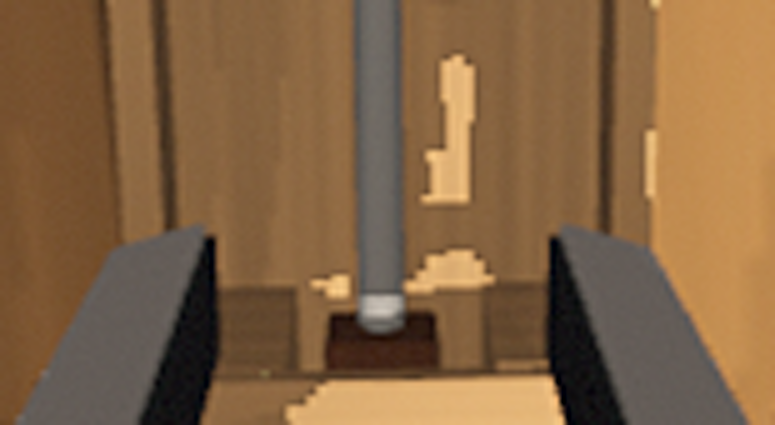

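```bash
python3 - <<'E'
from h import *
o=dict(np.load("w1.npz"));C=cam("wrist",o)
b=lambda p:uncrop(p,245,35,5); c=lambda p:uncrop(p,245,180,5)
obs=[(C,b((68,87)),(-53,141,30)),(C,b((673,70)),(53,141,30)),(C,b((120,143)),(-45,131,30)),(C,b((625,133)),(45,131,30)),(C,c((113,0)),None)][:4]
# rod alone
f=lambda p:fitpose  
def fz(p): return np.concatenate([proj(C,Rz(p[2])@(np.array(l)/1000)+[p[0],p[1],0])-uv for C,uv,l in obs])
r=least_squares(fz,[.468,-.28,-.07]);print(r.x,r.fun.round(1))
tip=onz(C,b((370,222)),.018); base=onz(C,c((381,260)),.018)
print("rod tip",tip,"base",base,"yaw",np.arctan2(-(tip-base)[0],(tip-base)[1]))
print("tip z23",onz(C,b((370,216)),.020))
F=np.array([r.x[0],r.x[1],0,r.x[2]]);print(loc(F,tip),loc(F,base), loc(TRAY,tip))
print("cover edge",loc(F,onz(C,(320,254.6),.058)))
print("handle front",loc(F,onz(C,c((381,315)),.028)))
E
```

```text
[ 0.4656 -0.2817 -0.0526] [-0.4 -0.4  0.5 -0.1 -0.8  0.6  0.7  0. ]
rod tip [ 0.4712 -0.1625  0.018 ] base [ 0.462  -0.3117  0.018 ] yaw -0.06161046353643009
tip z23 [ 0.4713 -0.1618  0.02  ]
[ -0.7193 119.2913  18.    ] [ -2.0591 -30.2082  18.    ] [ -5.4362 120.8868  18.    ]
cover edge [ -2.8855 -38.2314  58.    ]
handle front [ -2.2229 -38.4881  28.    ]
```

```bash
sed -i 's/^TRAY=.*; FRAME/TRAY=np.array([.466,-.2825,0,-.0605]); FRAME/' h.py; python3 - <<'E'
from h import *
go((.4632,-.2925,.075),-.0616)
E
```

```text
t 1.53 tcp [ 0.4661 -0.277   0.1506] F [-0.231  -0.2417 -0.4442] grip 0.455
ROW [7.56, -0.17, 1.57] [-0.81, 0.03, 0.01]
```

```bash
python3 -m crank '[[3,-0.1,0.8,-0.8,0,0],[6,-0.15,1.57,-0.8,0,0],[7.5,-0.15,1.57,-0.8,0,0],[7.5,-0.15,1.57,-0.8,0,0],[7.5,-0.15,1.57,-0.8,0,0],[7.5,-0.15,1.57,-0.8,0,0],[7.5,-0.15,1.57,-0.8,0,0],[7.5,-0.15,1.57,-0.8,0,0]]'; python3 - <<'E'
from h import *
o=bot.get_obs(); im=bot.capture("wrist"); cv2.imwrite("pics/w2.png",im); np.savez("w2.npz",**o)
print(o["tcp_pos"])
go((.4632,-.2925,.029),-.0616)
E
```

```text
clock: 2.2
tcp_pos: [0.4647, -0.2917, 0.0767]
ee_rot: [[0.001, 0.998, -0.059], [-0.001, -0.059, -0.998], [-1.0, 0.001, 0.001]]
force: [0.3, 0.4, 0.3]
grip_width: 0.448
[ 0.4647 -0.2917  0.0767]
t 2.25 tcp [ 0.4646 -0.2916  0.0764] F [0.2998 0.2766 0.2378] grip 0.451
ROW [4.74, -0.14, 0.09] [0.13, 0.05, -0.07]
```

View pics/w2.png

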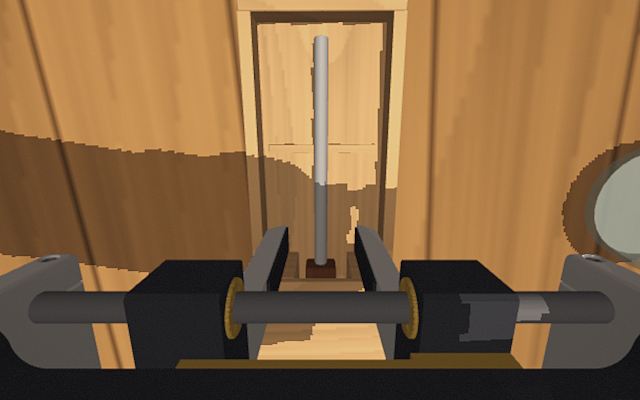

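The rod tip is at (321,37) and the handle's front face is at about (321,262). The rod is centred between the fingers. I'll check its height from the two wrist views.

```bash
python3 - <<'E'
from h import *
A=cam("wrist",dict(np.load("w1.npz")));B=cam("wrist",dict(np.load("w2.npz")))
def tri(A,a,B,b):
    (o1,d1),(o2,d2)=ray(A,a),ray(B,b)
    t=np.linalg.lstsq(np.stack([d1,-d2],1),o2-o1,rcond=None)[0];p,q=o1+d1*t[0],o2+d2*t[1];return (p+q)/2,np.linalg.norm(p-q)
print(tri(A,(318.6,78),B,(321,37.5)))
print(tri(A,(320.8,242.7),B,(321,261)))
t=onz(B,(321,45),.018);b=onz(B,(321.2,255),.018);print(t,b,np.arctan2(-(t-b)[0],(t-b)[1]))
E
```

```text
(array([ 0.4714, -0.1604,  0.0099]), np.float64(0.00012738216826465757))
(array([ 0.4618, -0.3183,  0.0324]), np.float64(0.0005832659725610111))
[ 0.471  -0.1672  0.018 ] [ 0.4622 -0.3199  0.018 ] -0.05776287354671383
```

```bash
python3 -m crank '[[2,-0.1,0.1,0,0,0],[4,-0.1,0.1,0,0,0],[4.7,-0.1,0.1,0,0,0],[4.7,-0.1,0.1,0,0,0],[4.7,-0.1,0.1,0,0,0],[4.7,-0.1,0.1,0,0,0],[4.7,-0.1,0.1,0,0,0],[4.7,-0.1,0.1,0,0,0]]'; python3 -m crank '[[0,0,0,0,0,0],[0,0,0,0,0,0],[0,0,0,0,0,0],[0,0,0,0,0,0],[0,0,0,0,0,0],[0,0,0,0,0,0],[0,0,0,0,0,0],[0,0,0,0,0,0]]' 0 50
```

```text
clock: 2.92
tcp_pos: [0.4633, -0.2924, 0.0288]
ee_rot: [[0.0, 0.998, -0.059], [-0.0, -0.059, -0.998], [-1.0, 0.0, 0.0]]
force: [-0.3, 0.7, 0.1]
grip_width: 0.45
clock: 3.58
tcp_pos: [0.4631, -0.2923, 0.0284]
ee_rot: [[0.0, 0.998, -0.059], [0.0, -0.059, -0.998], [-1.0, 0.0, -0.0]]
force: [0.7, 0.6, -0.3]
grip_width: 0.094
```

```bash
python3 -m crank '[[-0.5,0,0,0,0,0],[-1,0,0,0,1,0],[-1.5,0,0,0,2.4,0],[-2.1,0,0,0,3.4,0],[-2.1,0,0,0,3.4,0],[-2.1,0,0,0,3.4,0],[-2.1,0,0,0,3.4,0],[-2.1,0,0,0,3.4,0]]'; python3 - <<'E'
from h import *
o=bot.get_obs();print(o["force"],o["moment"])
for n in("side","wrist"): cv2.imwrite(f"pics/l_{n}.png",bot.capture(n))
a=cv2.imread("pics/l_side.png");cv2.imwrite("pics/l_sidec.png",cv2.resize(a[220:330,270:390],None,fx=5,fy=5,interpolation=cv2.INTER_CUBIC))
E
```

```text
clock: 4.25
tcp_pos: [0.463, -0.292, 0.0492]
ee_rot: [[0.003, 0.998, -0.059], [0.059, -0.059, -0.997], [-0.998, -0.0, -0.059]]
force: [-0.2, 1.1, -2.7]
grip_width: 0.09
[-0.2439  1.0869 -2.6517] [-0.1142 -0.1236 -0.0281]
```

View pics/l_sidec.png

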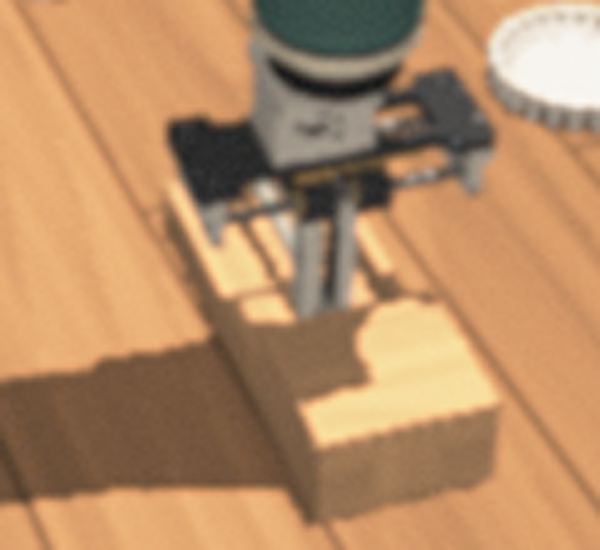

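View pics/l_wrist.png

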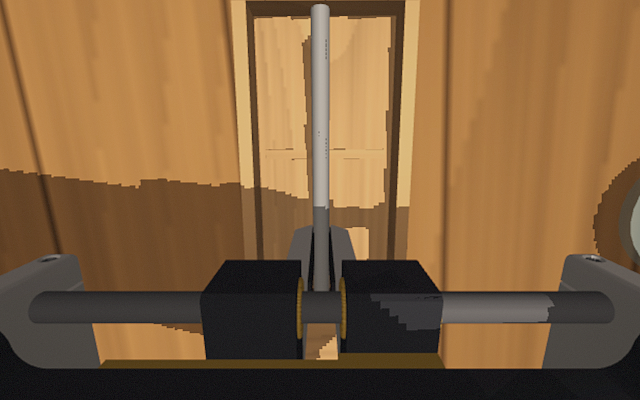

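```bash
python3 - <<'E'
from h import *
o=bot.get_obs();C=cam("wrist",o)
for l in (100,120,125,130,135):
  for dz in (.0109,0.0):
    P=o["tcp_pos"]+o["ee_rot"]@np.array([dz,0,-l/1000]); print(l,dz,proj(C,P),loc(TRAY,P))
im=bot.capture("scene");cv2.imwrite("pics/l_scene.png",cv2.resize(im[225:345,150:275],None,fx=5,fy=5,interpolation=cv2.INTER_CUBIC))
E
```

```text
100 0.0109 [322.9615  71.2149] [-2.5616 90.8657 44.2834]
100 0.0 [323.0738  67.1438] [-2.5558 90.2179 55.1641]
120 0.0109 [323.0403  30.0056] [ -2.5983 110.8303  45.472 ]
120 0.0 [323.1621  22.7595] [ -2.5925 110.1826  56.3527]
125 0.0109 [323.0607  19.3009] [ -2.6075 115.8215  45.7691]
125 0.0 [323.1852  11.1977] [ -2.6016 115.1737  56.6499]
130 0.0109 [323.0815   8.4277] [ -2.6166 120.8126  46.0663]
130 0.0 [323.2086  -0.5597] [ -2.6108 120.1649  56.947 ]
135 0.0109 [323.1027  -2.6182] [ -2.6258 125.8038  46.3634]
135 0.0 [323.2324 -12.5178] [ -2.62   125.156   57.2442]
```

View pics/l_scene.png

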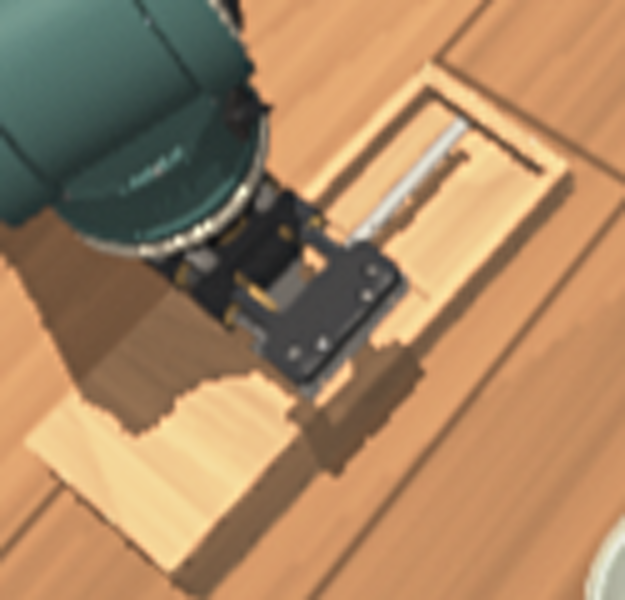

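```bash
python3 -m crank '[[0,0,-1,0,0,0],[0,0,-2.6,0,0,0],[0,0,-4.4,0,0,0],[0,0,-6.2,0,0,0],[0,0,-8,0,0,0],[0,0,-9.8,0,0,0],[0,0,-11.3,0,0,0],[0,0,-11.8,0,0,0]]'; python3 - <<'E'
from h import *
o=bot.get_obs();print(o["force"],o["moment"],loc(TRAY,o["tcp_pos"]))
for n in("scene","wrist"): cv2.imwrite(f"pics/p_{n}.png",bot.capture(n))
a=cv2.imread("pics/p_scene.png");cv2.imwrite("pics/p_scenec.png",cv2.resize(a[200:345,150:300],None,fx=4,fy=4,interpolation=cv2.INTER_CUBIC))
E
```

```text
clock: 5.07
tcp_pos: [0.4702, -0.1717, 0.0566]
ee_rot: [[0.003, 0.998, -0.056], [0.06, -0.056, -0.997], [-0.998, -0.0, -0.06]]
force: [0.4, 0.7, -1.3]
grip_width: 0.088
[ 0.3706  0.6551 -1.2684] [-0.0644 -0.0642 -0.0101] [ -2.5115 110.8779  56.6395]
```

View pics/p_scenec.png

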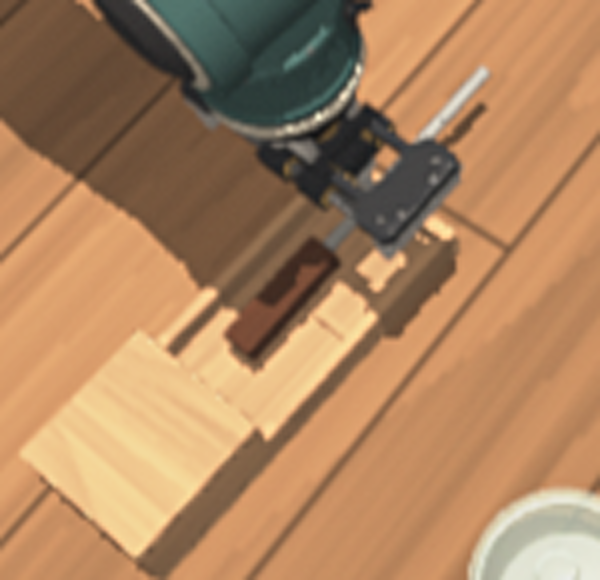

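View pics/p_wrist.png

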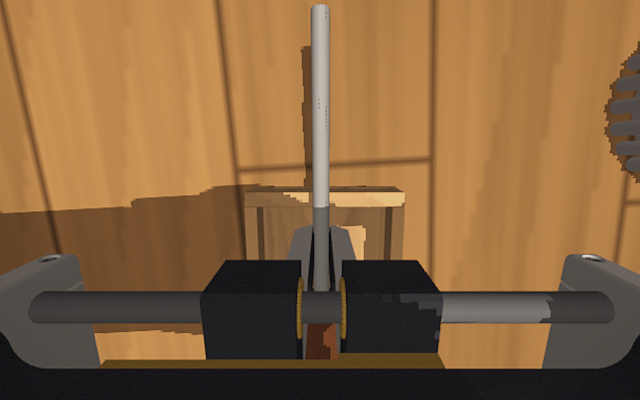

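```bash
python3 -m crank '[[0.3,0,0,0,0.7,0],[0.6,0,0,0,1.4,0],[0.9,0,0.05,0,2.1,0],[1.2,0,0.08,0,2.8,0],[1.25,0,0.08,0,2.8,0],[1.25,0,0.08,0,2.8,0],[1.25,0,0.08,0,2.8,0],[1.25,0,0.08,0,2.8,0]]'; python3 - <<'E'
from h import *
o=bot.get_obs();print(o["force"],o["moment"],loc(TRAY,o["tcp_pos"]))
E
python3 -m crank '[[0,0,0,0,0,0],[0,0,0,0,0,0],[0,0,0,0,0,0],[0,0,0,0,0,0],[0,0,0,0,0,0],[0,0,0,0,0,0],[0,0,0,0,0,0],[0,0,0,0,0,0]]' 0.45 50
python3 - <<'E'
from h import *
o=bot.get_obs();np.savez("w3.npz",**o)
for n in("scene","wrist","side"): cv2.imwrite(f"pics/r_{n}.png",bot.capture(n))
a=cv2.imread("pics/r_scene.png");cv2.imwrite("pics/r_scenec.png",cv2.resize(a[200:345,150:300],None,fx=4,fy=4,interpolation=cv2.INTER_CUBIC))
a=cv2.imread("pics/r_side.png");cv2.imwrite("pics/r_sidec.png",cv2.resize(a[200:330,270:390],None,fx=4.5,fy=4.5,interpolation=cv2.INTER_CUBIC))
E
```

```text
clock: 5.83
tcp_pos: [0.4701, -0.1747, 0.044]
ee_rot: [[0.006, 0.998, -0.059], [0.108, -0.059, -0.992], [-0.994, 0.0, -0.108]]
force: [-0.4, -0.0, -2.4]
grip_width: 0.091
[-0.3923 -0.0322 -2.3584] [-0.115  -0.0666 -0.0151] [ -2.3833 107.8522  43.9775]
clock: 6.5
tcp_pos: [0.4701, -0.1748, 0.0439]
ee_rot: [[0.006, 0.998, -0.059], [0.108, -0.059, -0.992], [-0.994, -0.0, -0.108]]
force: [0.6, -0.1, 0.7]
grip_width: 0.449
```

View pics/r_scenec.png

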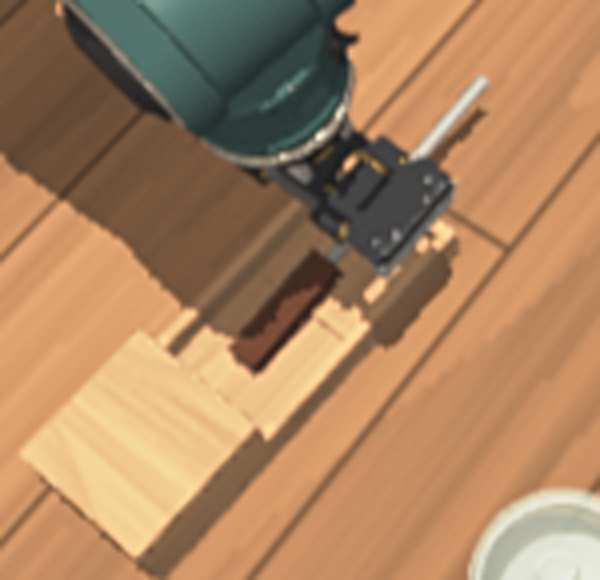

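View pics/r_sidec.png

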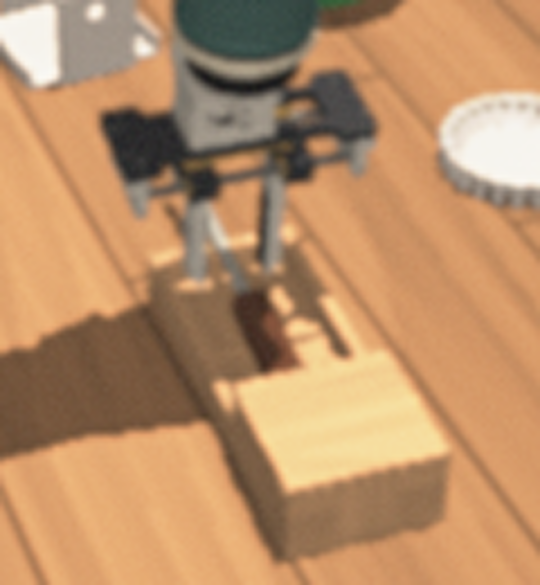

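View pics/r_wrist.png

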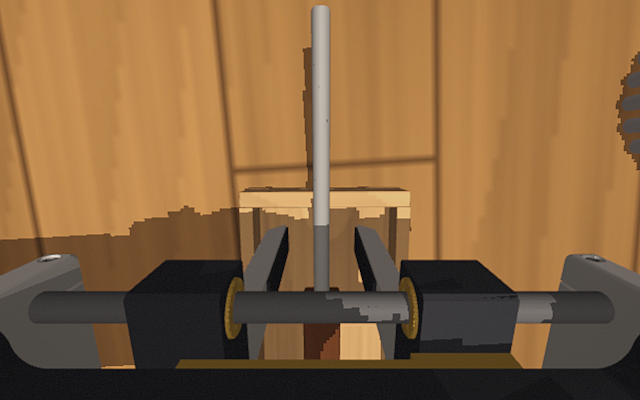

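```bash
python3 - <<'E'
from h import *
go(w(TRAY,(-2.4,45,34.5)),-.0605,.109)
E
```

```text
t 6.65 tcp [ 0.4701 -0.1748  0.0439] F [ 0.1538 -0.0703  0.0433] grip 0.451
ROW [0.26, -0.0, 6.34] [0.07, 0.04, 0.01]
```

```bash
python3 -m crank '[[-0.3,0,1.5,0,0,0],[-0.3,0,3,0,0,0],[0,0,4.5,0,0,0],[0.26,0,6,0,0,0],[0.26,0,6.34,0,0,0],[0.26,0,6.34,0,0,0],[0.26,0,6.34,0,0,0],[0.26,0,6.34,0,0,0]]'; python3 - <<'E'
from h import *
o=bot.get_obs();np.savez("w4.npz",**o);print(o["force"])
cv2.imwrite(f"pics/h_wrist.png",bot.capture("wrist"))
E
```

```text
clock: 7.32
tcp_pos: [0.4665, -0.2365, 0.0345]
ee_rot: [[0.006, 0.998, -0.058], [0.108, -0.058, -0.992], [-0.994, -0.0, -0.108]]
force: [0.4, 0.1, -0.6]
grip_width: 0.451
[ 0.4042  0.0965 -0.5893]
```

View pics/h_wrist.png

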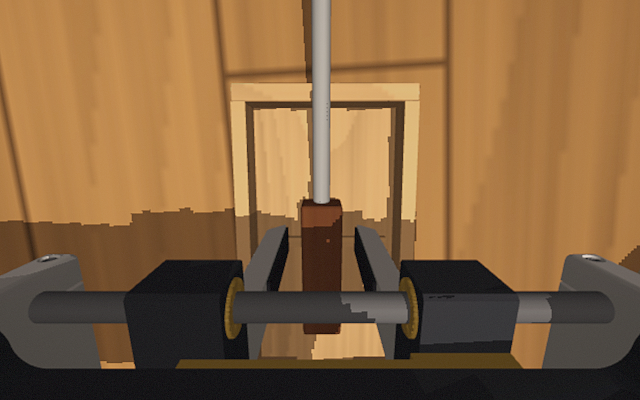

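The handle is centred between the jaws, with its front face at row 200, about 29 mm ahead of the TCP. I'll grip it.

```bash
python3 -m crank '[[0,0,0,0,0,0],[0,0,0,0,0,0],[0,0,0,0,0,0],[0,0,0,0,0,0],[0,0,0,0,0,0],[0,0,0,0,0,0],[0,0,0,0,0,0],[0,0,0,0,0,0]]' 0 60; python3 -m crank '[[-1,0,0,0,0,0],[-2,0,0,0,0,0],[-3,0,0,0,0,0],[-4,0,0,0,0,0],[-5,0,0,0,0,0],[-6,0,0,0,0,0],[-7,0,0,0,0,0],[-7.5,0,0,0,0,0]]';  python3 - <<'E'
from h import *
o=bot.get_obs();np.savez("w5.npz",**o);print(o["force"],o["moment"],loc(TRAY,o["tcp_pos"]))
for n in("scene","wrist","side"): cv2.imwrite(f"pics/g_{n}.png",bot.capture(n))
a=cv2.imread("pics/g_scene.png");cv2.imwrite("pics/g_scenec.png",cv2.resize(a[100:300,180:380],None,fx=3,fy=3,interpolation=cv2.INTER_CUBIC))
a=cv2.imread("pics/g_side.png");cv2.imwrite("pics/g_sidec.png",cv2.resize(a[150:330,230:390],None,fx=3.3,fy=3.3,interpolation=cv2.INTER_CUBIC))
go(w(FRAME,(0,-64-29-165-15+30,115)),FRAME[3],0)
E
```

```text
clock: 8.03
tcp_pos: [0.4665, -0.2373, 0.0345]
ee_rot: [[0.007, 0.998, -0.059], [0.108, -0.059, -0.992], [-0.994, 0.0, -0.108]]
force: [1.0, 0.3, 1.7]
grip_width: 0.25
clock: 8.7
tcp_pos: [0.4662, -0.2459, 0.1107]
ee_rot: [[0.007, 0.998, -0.059], [0.107, -0.059, -0.992], [-0.994, 0.001, -0.107]]
force: [0.8, 0.2, -1.6]
grip_width: 0.249
[ 0.7618  0.159  -1.5917] [-0.2787 -0.0396 -0.0136] [ -1.9633  36.505  110.6697]
t 8.85 tcp [ 0.4659 -0.2457  0.1093] F [ 0.7819  0.2205 -1.9115] grip 0.252
ROW [1.7, 2.64, -21.0] [-10.14, -6.16, -0.57]
```

View pics/g_scenec.png

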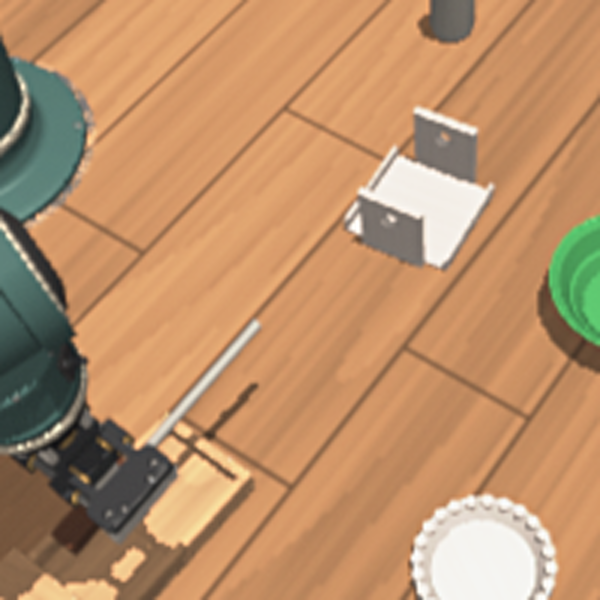

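View pics/g_sidec.png

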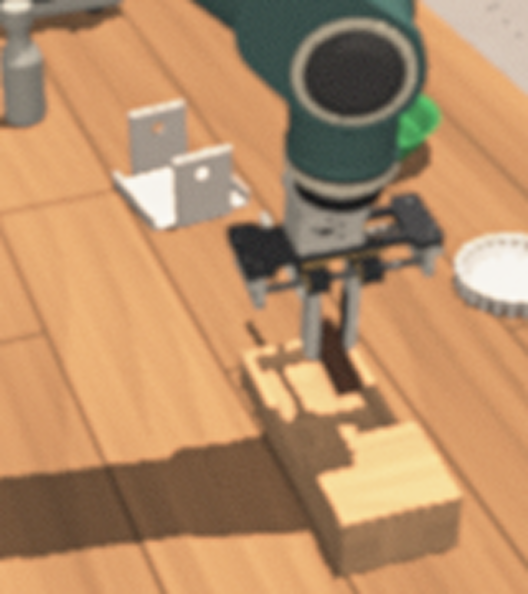

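View pics/g_wrist.png

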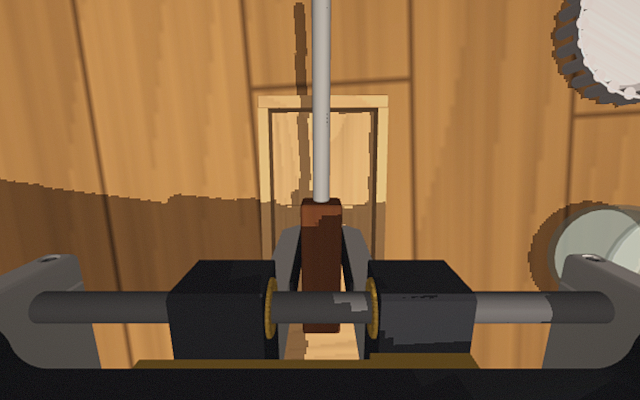

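```bash
python3 - <<'E'
import cv2
a=cv2.imread("pics/g_side.png");cv2.imwrite("pics/g_sidef.png",cv2.resize(a[175:225,258:313],None,fx=10,fy=10,interpolation=cv2.INTER_CUBIC))
a=cv2.imread("pics/g_scene.png");cv2.imwrite("pics/g_scenef.png",cv2.resize(a[130:192,290:348],None,fx=9,fy=9,interpolation=cv2.INTER_CUBIC))
E
python3 - <<'E'
from h import *
go(w(FRAME,(0,-110,210)),FRAME[3],0)
E
```

```text
t 8.85 tcp [ 0.4659 -0.2457  0.1093] F [ 0.7819  0.2205 -1.9115] grip 0.252
ROW [-6.33, 0.3, -35.04] [-10.14, -6.16, -0.57]
```

View pics/g_sidef.png

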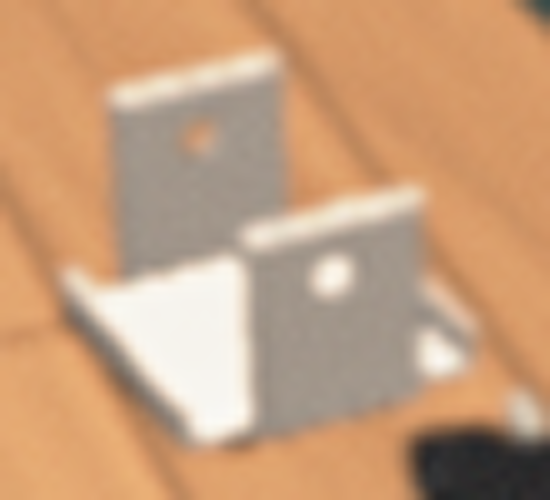

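View pics/g_scenef.png

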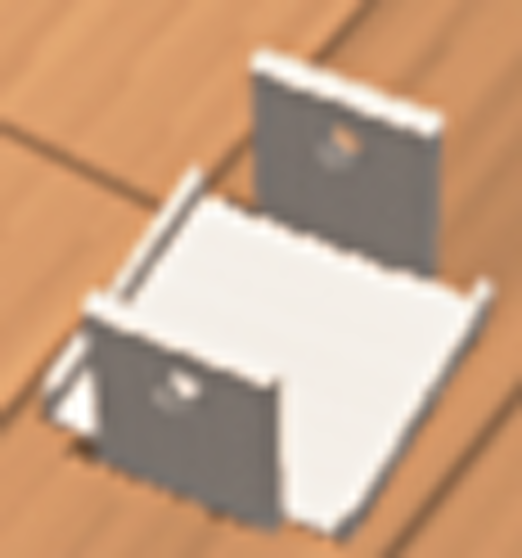

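```bash
cat > ff.py <<'E'
from h import *
S=cam("scene");D=cam("side")
fs=lambda p:uncrop(p,290,130,9); fd=lambda p:uncrop(p,258,175,10)
os_=[(S,fs(a),b) for a,b in [((92,318),(-35,-64,85)),((275,388),(35,-64,85)),((278,527),(35,-64,0)),((175,392),(0,-64,60)),((254,72),(-35,56,85)),((440,132),(35,56,85)),((338,148),(0,56,60))]]
od=[(D,fd(a),b) for a,b in [((248,247),(-35,-64,85)),((424,203),(35,-64,85)),((255,437),(-35,-64,0)),((332,273),(0,-64,60)),((112,108),(-35,56,85)),((284,70),(35,56,85)),((196,137),(0,56,60))]]
E
python3 - <<'E'
from ff import *
for o in (os_,od,os_+od):
    y,r=fitpose(o,[.47,.2,0,.1]);print(y,r.round(1).tolist())
E
python3 -m crank '[[-1,0,-3,0,-1,0],[-2,0,-6,-1,-2,0],[-3,0.1,-9,-2,-3,0],[-4,0.1,-12.5,-4,-4,0],[-5,0.2,-16,-5.5,-5,-0.2],[-6,0.3,-19.5,-7,-6.1,-0.5],[-6.3,0.3,-23,-8.5,-6.1,-0.5],[-6.3,0.3,-26,-10,-6.1,-0.5]]'
python3 - <<'E'
from h import *
go(w(FRAME,(0,-110,210)),FRAME[3],0)
E
```

```text
[ 0.4702  0.2124 -0.0126  0.1205] [[-0.4, -0.8], [-0.0, -0.3], [0.1, 0.6], [1.0, 0.1], [-0.2, -0.3], [-0.8, 0.5], [0.4, 0.2]]
[ 0.4845  0.2319 -0.0158  0.1197] [[-0.0, -0.3], [-0.6, -0.4], [0.0, 0.2], [0.3, 0.7], [0.3, -0.2], [-0.5, -0.5], [0.4, 0.5]]
[0.4761 0.2042 0.0003 0.1183] [[-0.6, -0.9], [-0.0, -0.3], [0.1, 0.9], [0.8, 0.2], [-0.2, -0.7], [-0.6, 0.2], [0.6, -0.1], [-0.0, -0.1], [-0.3, -0.3], [0.1, 0.8], [0.5, 0.9], [0.1, -0.3], [-0.4, -0.6], [0.4, 0.5]]
clock: 9.52
tcp_pos: [0.4837, 0.0082, 0.2005]
ee_rot: [[0.001, 0.993, 0.118], [0.001, 0.118, -0.993], [-1.0, 0.002, -0.001]]
force: [1.4, -0.4, -1.6]
grip_width: 0.252
t 9.52 tcp [0.4837 0.0082 0.2005] F [ 1.3548 -0.403  -1.6349] grip 0.252
ROW [-0.94, 1.57, -8.56] [0.03, -0.07, -0.09]
```

```bash
python3 -m crank '[[-0.3,0.5,-2.5,0,0,0],[-0.6,1,-5,0,0,0],[-0.9,1.6,-7.5,0,0,0],[-0.9,1.6,-8.6,0,0,0],[-0.9,1.6,-8.6,0,0,0],[-0.9,1.6,-8.6,0,0,0],[-0.9,1.6,-8.6,0,0,0],[-0.9,1.6,-8.6,0,0,0]]'
python3 - <<'E'
from h import *
o=bot.get_obs();np.savez("w6.npz",**o)
cv2.imwrite("pics/f_wrist.png",bot.capture("wrist"))
C=cam("wrist",o);print(o["tcp_pos"])
for l in [(-35,-64,85),(35,-64,85),(-35,-56,85),(35,-56,85),(-35,56,85),(35,56,85),(-35,64,85),(35,64,85)]: print(l,proj(C,w(FRAME,l)))
E
```

```text
clock: 10.18
tcp_pos: [0.4897, 0.0916, 0.2086]
ee_rot: [[0.0, 0.994, 0.114], [0.001, 0.114, -0.994], [-1.0, 0.0, -0.001]]
force: [0.0, -0.3, -1.1]
grip_width: 0.251
[0.4897 0.0916 0.2086]
(-35, -64, 85) [284.7943 151.101 ]
(35, -64, 85) [358.4275 150.8553]
(-35, -56, 85) [284.5188 142.5332]
(35, -56, 85) [358.6543 142.2828]
(-35, 56, 85) [280.2258   9.0173]
(35, 56, 85) [362.1889   8.6876]
(-35, 64, 85) [279.8842  -1.6065]
(35, 64, 85) [362.4702  -1.9429]
```

View pics/f_wrist.png

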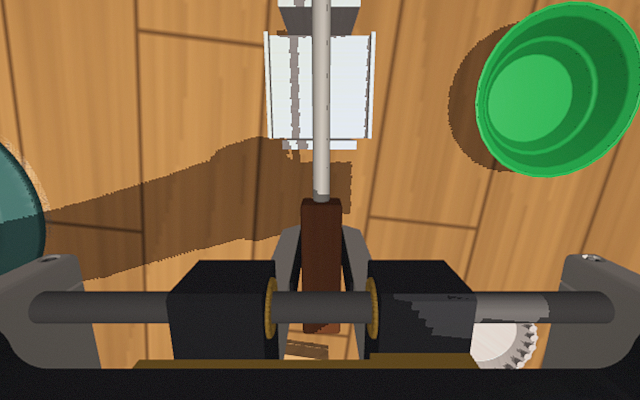

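```bash
python3 - <<'E'
import cv2
a=cv2.imread("pics/f_wrist.png");cv2.imwrite("pics/f_w1.png",cv2.resize(a[125:215,260:380],None,fx=6,fy=6,interpolation=cv2.INTER_CUBIC))
cv2.imwrite("pics/f_w2.png",cv2.resize(a[0:45,255:385],None,fx=6,fy=6,interpolation=cv2.INTER_CUBIC))
E
```

```text
(no output)
```

View pics/f_w1.png

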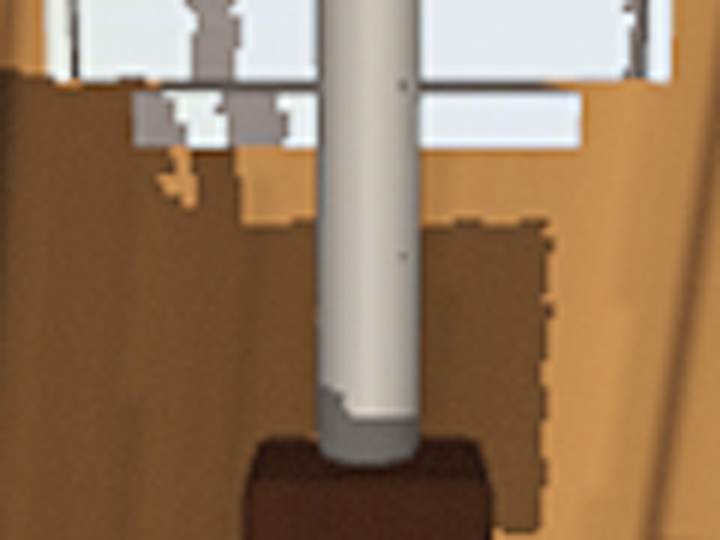

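View pics/f_w2.png

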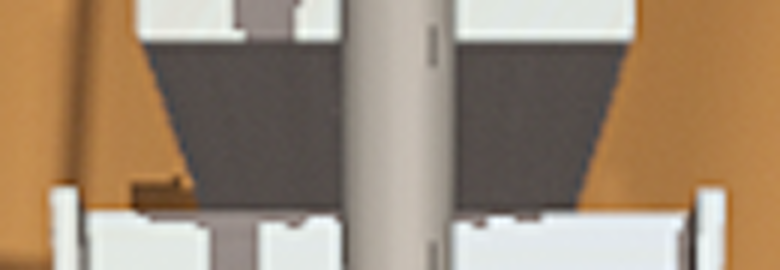

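```bash
python3 - <<'E'
from h import *
o=dict(np.load("w6.npz"));C=cam("wrist",o);R,t=o["ee_rot"],o["tcp_pos"]
toT=lambda p:R.T@(p-t)*1000
u1=lambda p:uncrop(p,260,125,6);u2=lambda p:uncrop(p,255,0,6)
pts=[u1((132,148)),u1((582,148)),u1((132,90)),u1((582,90)),u2((138,43)),u2((634,43))]
P=[onz(C,p,.085) for p in pts]
loc_=[(-35,-64),(35,-64),(-35,-56),(35,-56),(-35,56),(35,56)]
f=lambda q:np.concatenate([(Rz(q[2])@np.array([*l,0])/1000)[:2]+q[:2]-p[:2] for l,p in zip(loc_,P)])
r=least_squares(f,[.476,.204,.118]);print("frame wrist",r.x,(r.fun*1000).round(1))
for p in P: print(toT(p))
# rod at tool depth x=10mm
for uv in [(320.9,190),(320.9,100),(320.9,5)]:
    oo,d=ray(C,uv);oo=R.T@(oo-t);d=R.T@d;k=(0.0105-oo[0])/d[0];print("rod",(oo+k*d)*1000)
E
```

```text
frame wrist [0.4738 0.206  0.1142] [ 0.6  0.4 -0.6  0.2  0.4 -0.6 -0.3 -0.7  0.2  0.4 -0.3  0.3]
[123.6326 -38.3701 -50.9898]
[123.6468  32.8318 -51.0329]
[123.643  -38.0895 -59.9818]
[123.6572  32.5694 -60.0231]
[ 123.7714  -38.0381 -170.9699]
[ 123.7855   32.457  -170.9931]
rod [ 10.5     -0.8899 -34.9755]
rod [ 10.5     -0.9128 -85.4171]
rod [  10.5      -0.9339 -131.6063]
```

```bash
sed -i 's/FRAME=np.*/FRAME=np.array([.4752,.2054,0,.116])/' h.py; python3 - <<'E'
from h import *
go(w(FRAME,(0,-272,120)),FRAME[3],0)
go(w(FRAME,(0,-272,70.5)),FRAME[3],0)
E
```

```text
t 10.23 tcp [0.4897 0.0917 0.2087] F [-0.5045  0.1642 -1.4439] grip 0.25
ROW [8.85, -0.1, 15.75] [-0.12, -0.07, -0.02]
t 10.23 tcp [0.4897 0.0917 0.2087] F [-0.5045  0.1642 -1.4439] grip 0.25
ROW [13.8, -0.1, 15.75] [-0.12, -0.07, -0.02]
```

```bash
python3 -m crank '[[0,0,2.5,0,0,0],[0,0,5.5,0,0,0],[0.5,-0.1,9,0,0,0],[1.5,-0.1,12,0,0,0],[3.5,-0.1,14.5,0,0,0],[6,-0.1,15.7,-0.1,0,0],[8.8,-0.1,15.75,-0.1,0,0],[8.8,-0.1,15.75,-0.1,0,0]]'
python3 - <<'E'
from h import *
go(w(FRAME,(0,-272,70.5)),FRAME[3],0)
E
```

```text
clock: 10.9
tcp_pos: [0.5044, -0.0651, 0.1166]
ee_rot: [[-0.005, 0.993, 0.114], [0.003, 0.114, -0.993], [-1.0, -0.005, -0.003]]
force: [-1.5, 0.4, -2.4]
grip_width: 0.249
t 10.9 tcp [ 0.5044 -0.0651  0.1166] F [-1.4913  0.4008 -2.4019] grip 0.249
ROW [4.61, 0.26, 0.01] [-0.08, -0.19, 0.29]
```

```bash
python3 -m crank '[[1.2,0,0,0,0,0],[2.4,0,0,0,0,0],[3.6,0,0,0,0,0],[4.6,0,0,0,0,0],[5,0,0,0,0,0],[5,0,0,0,0,0],[5,0,0,0,0,0],[5,0,0,0,0,0]]'
python3 - <<'E'
from h import *
go(w(FRAME,(0,-272,70.5)),FRAME[3],0)
o=bot.get_obs();np.savez("w7.npz",**o);print(loc(FRAME,o["tcp_pos"]))
for n in("scene","wrist","side"): cv2.imwrite(f"pics/a_{n}.png",bot.capture(n))
a=cv2.imread("pics/a_scene.png");cv2.imwrite("pics/a_scenec.png",cv2.resize(a[125:245,225:355],None,fx=5,fy=5,interpolation=cv2.INTER_CUBIC))
a=cv2.imread("pics/a_side.png");cv2.imwrite("pics/a_sidec.png",cv2.resize(a[165:285,240:370],None,fx=5,fy=5,interpolation=cv2.INTER_CUBIC))
E
```

```text
clock: 11.57
tcp_pos: [0.5073, -0.0635, 0.0712]
ee_rot: [[0.001, 0.993, 0.117], [0.001, 0.117, -0.993], [-1.0, 0.002, -0.001]]
force: [1.0, 1.0, -1.9]
grip_width: 0.247
t 11.57 tcp [ 0.5073 -0.0635  0.0712] F [ 0.9748  0.9847 -1.9326] grip 0.247
ROW [0.07, -0.08, 0.12] [0.08, -0.07, -0.09]
[   0.8077 -270.7793   71.164 ]
```

View pics/a_scenec.png

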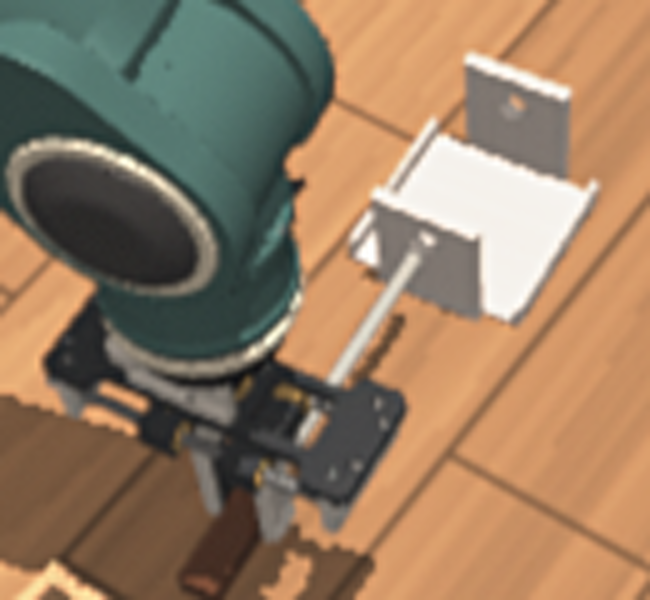

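View pics/a_sidec.png

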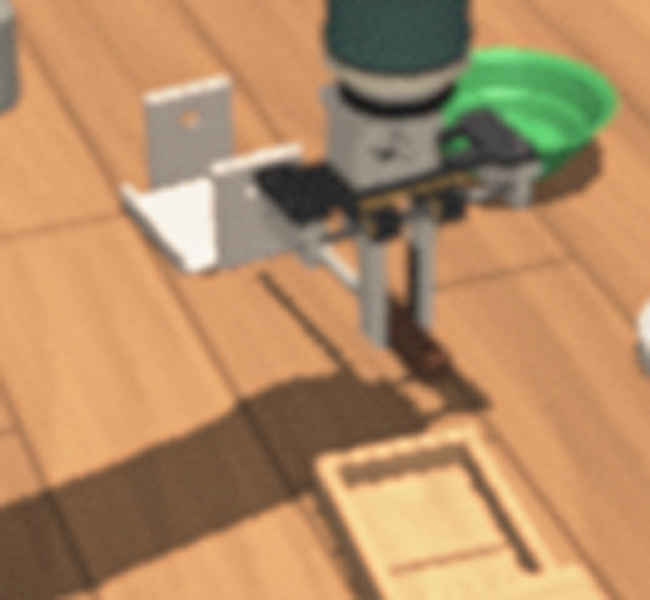

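View pics/a_wrist.png

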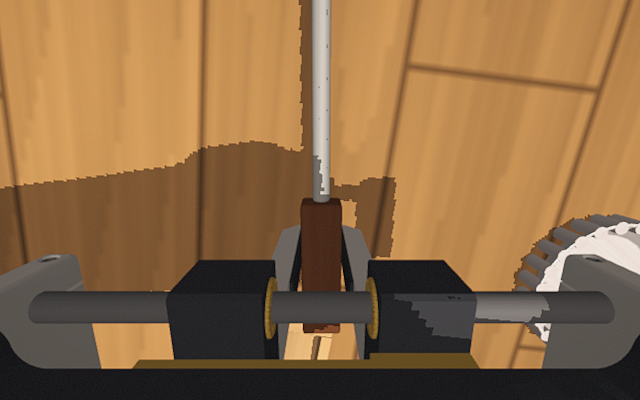

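```bash
python3 - <<'E'
from h import *
a=cv2.imread("pics/a_scene.png");cv2.imwrite("pics/a_scenet.png",cv2.resize(a[155:210,285:335],None,fx=12,fy=12,interpolation=cv2.INTER_CUBIC))
S=cam("scene")
F=np.array([.4761,.2042,0,.1183])
c=lambda p:(((p-np.array([285,155])+.5)*12-.5)).round(0)
for y in (-64,-70,-76,-82,-100,-140): print(y,[c(proj(S,w(F,(x,y,z)))) .tolist() for x,z in((0,60),(5,60),(0,65))])
F=FRAME
for y in (-64,-76): print(y,[c(proj(S,w(F,(x,y,z)))) .tolist() for x,z in((0,60),(5,60),(0,65))])
E
```

```text
-64 [[304.0, 226.0], [321.0, 233.0], [303.0, 214.0]]
-70 [[293.0, 243.0], [310.0, 250.0], [292.0, 231.0]]
-76 [[281.0, 260.0], [299.0, 268.0], [280.0, 248.0]]
-82 [[270.0, 278.0], [288.0, 285.0], [269.0, 266.0]]
-100 [[236.0, 330.0], [253.0, 338.0], [235.0, 319.0]]
-140 [[158.0, 450.0], [176.0, 458.0], [156.0, 438.0]]
-64 [[303.0, 221.0], [321.0, 228.0], [302.0, 209.0]]
-76 [[280.0, 255.0], [298.0, 263.0], [280.0, 243.0]]
```

View pics/a_scenet.png

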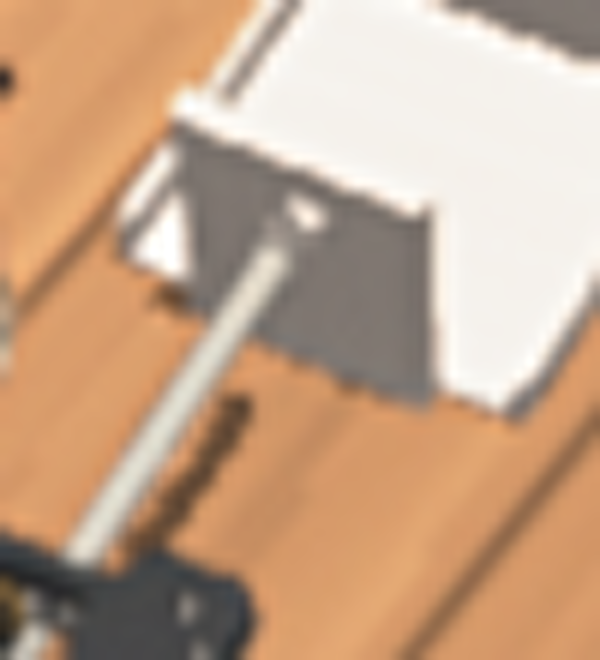

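```bash
cat > rod.py <<'E'
from h import *
def rodline(img,rows,u0,slope,half=6):
    s=cv2.cvtColor(img,cv2.COLOR_BGR2HSV)[...,1].astype(float)
    out=[]
    for i,v in enumerate(rows):
        c=int(round(u0+slope*(v-rows[0]))); us=np.arange(c-half,c+half+1); x=s[v,us]
        bg=np.linspace(np.median(x[:3]),np.median(x[-3:]),len(x)); wgt=np.clip(bg-x,0,None); wgt[wgt<15]=0
        out.append((v,(wgt*us).sum()/wgt.sum(),wgt.sum()/bg.mean()))
    return np.array(out)
E
python3 - <<'E'
from rod import *
im=cv2.imread("pics/a_scene.png")
r=rodline(im,list(range(183,200)),302,-.63)
print(r.round(2).tolist())
p=np.polyfit(r[:,0],r[:,1],1);print(p,np.std(r[:,1]-np.polyval(p,r[:,0])))
S=cam("scene");o=dict(np.load("w7.npz"))
for pitch in(-.04,-.02,0,.02,.04):
    yaw=np.arctan2(-(-o["ee_rot"][:,2])[0],-o["ee_rot"][1,2])
    d=target_R(yaw,pitch)@np.array([0,0,-1]);
    b=o["tcp_pos"]+np.array([0,0,-.0105])
    q=np.array([proj(S,b+d*l) for l in np.linspace(.06,.15,6)])
    k=np.polyfit(q[:,1],q[:,0],1); print(pitch,k[0],np.polyval(k,183)-np.polyval(p,183),np.polyval(k,199)-np.polyval(p,199))
E
```

```text
[[183.0, 303.3, 2.53], [184.0, 302.19, 3.14], [185.0, 301.73, 3.15], [186.0, 300.9, 3.16], [187.0, 300.21, 3.19], [188.0, 299.7, 3.09], [189.0, 298.9, 3.13], [190.0, 298.2, 3.13], [191.0, 297.74, 3.16], [192.0, 297.0, 3.27], [193.0, 296.43, 3.27], [194.0, 295.78, 3.21], [195.0, 295.09, 3.2], [196.0, 294.48, 3.3], [197.0, 293.81, 3.22], [198.0, 293.15, 3.14], [199.0, 292.74, 3.12]]
[ -0.6512 422.1026] 0.12803192530552218
-0.04 -0.6769140137863385 1.3772115243500593 0.965434238035698
-0.02 -0.6653342199165735 0.8741063832016494 0.6476057988035109
0 -0.654059485540533 0.3842551048919063 0.33815027051042534
0.02 -0.643069235856782 -0.09323622013317845 0.036502940425350516
0.04 -0.6323443659424334 -0.5591976398912948 -0.25786056070313634
```

```bash
python3 -m crank '[[0.07,-0.08,0,0,0,0],[0.07,-0.08,0,0,0,0],[0.07,-0.08,-0.5,0,0,0],[0.07,-0.08,-1,0,0,0],[0.07,-0.08,-1.4,0,0,0],[0.07,-0.08,-1.7,0,0,0],[0.07,-0.08,-2,0,0,0],[0.07,-0.08,-2,0,0,0]]'
python3 - <<'E'
from h import *
o=bot.get_obs();print(loc(FRAME,o["tcp_pos"]),o["force"],o["moment"])
a=bot.capture("scene");cv2.imwrite("pics/i1.png",cv2.resize(a[135:205,285:345],None,fx=8,fy=8,interpolation=cv2.INTER_CUBIC))
E
```

```text
clock: 12.38
tcp_pos: [0.5038, -0.0429, 0.07]
ee_rot: [[0.001, 0.993, 0.118], [0.002, 0.118, -0.993], [-1.0, 0.001, -0.002]]
force: [0.0, -0.1, -1.4]
grip_width: 0.247
[  -0.3376 -249.9868   70.04  ] [ 0.0336 -0.1113 -1.447 ] [-0.1317 -0.1226  0.0173]
```

View pics/i1.png

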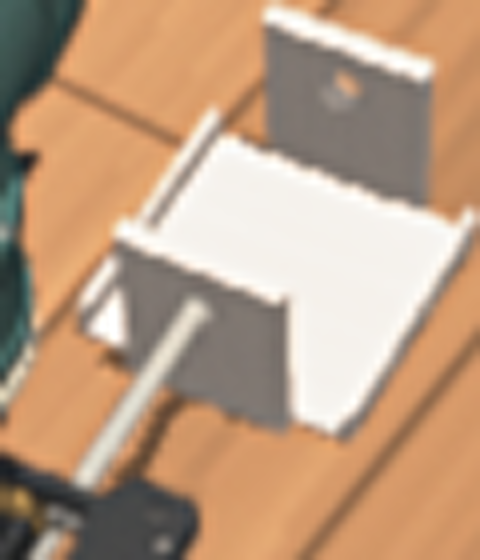

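```bash
python3 -m crank '[[0,0.02,-0.6,0,0,0],[0,0.02,-1.2,0,0,0],[0,0.02,-1.8,0,0,0],[0,0.02,-2.4,0,0,0],[0,0.02,-3,0,0,0],[0,0.02,-3.6,0,0,0],[0,0.02,-4,0,0,0],[0,0.02,-4,0,0,0]]'
python3 - <<'E'
from h import *
o=bot.get_obs();print(loc(FRAME,o["tcp_pos"]),o["force"],o["moment"])
a=bot.capture("scene");cv2.imwrite("pics/i2.png",cv2.resize(a[135:205,285:345],None,fx=8,fy=8,interpolation=cv2.INTER_CUBIC))
cv2.imwrite("pics/i2w.png",bot.capture("wrist"))
E
```

```text
clock: 13.1
tcp_pos: [0.4993, -0.0029, 0.0701]
ee_rot: [[0.001, 0.993, 0.118], [0.002, 0.118, -0.993], [-1.0, 0.001, -0.002]]
force: [-0.4, -0.4, -2.0]
grip_width: 0.249
[  -0.1703 -209.7207   70.1052] [-0.426  -0.3816 -2.0266] [-0.1155 -0.0712  0.0009]
```

View pics/i2.png

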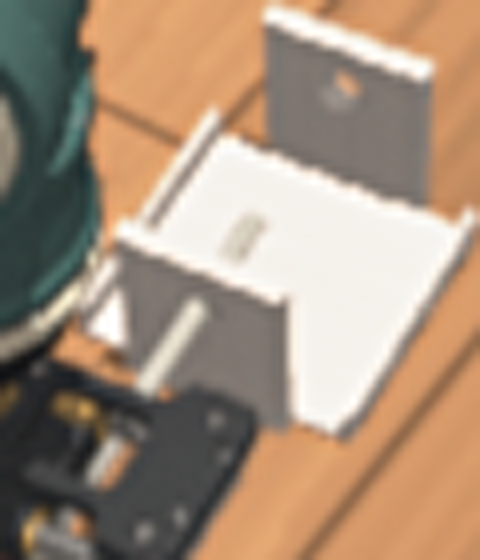

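View pics/i2w.png

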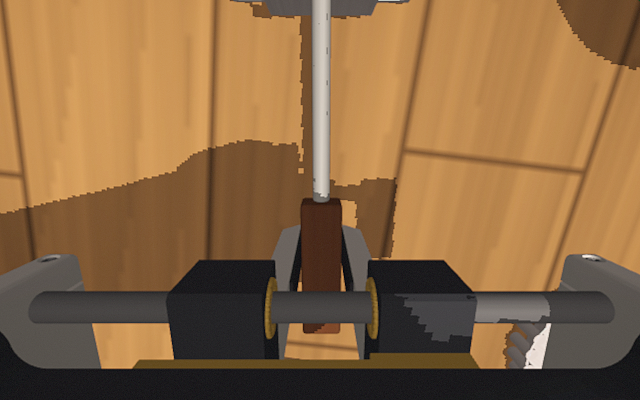

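```bash
python3 -m crank '[[0,0.02,-0.9,0,0,0],[0,0.02,-1.8,0,0,0],[0,0.02,-2.7,0,0,0],[0,0.02,-3.6,0,0,0],[0,0.02,-4.5,0,0,0],[0,0.02,-5.2,0,0,0],[0,0.02,-5.7,0,0,0],[0,0.02,-5.7,0,0,0]]'
python3 - <<'E'
from h import *
o=bot.get_obs();print(loc(FRAME,o["tcp_pos"]),o["force"],o["moment"]);np.savez("w8.npz",**o)
a=bot.capture("scene");cv2.imwrite("pics/i3.png",cv2.resize(a[125:195,285:345],None,fx=8,fy=8,interpolation=cv2.INTER_CUBIC))
w_=bot.capture("wrist");cv2.imwrite("pics/i3w.png",cv2.resize(w_[40:210,240:400],None,fx=4.5,fy=3.5,interpolation=cv2.INTER_CUBIC))
E
```

```text
clock: 13.87
tcp_pos: [0.4927, 0.0539, 0.0702]
ee_rot: [[0.001, 0.993, 0.118], [0.002, 0.118, -0.993], [-1.0, 0.001, -0.002]]
force: [0.1, 0.3, -1.6]
grip_width: 0.25
[  -0.1183 -152.5199   70.1853] [ 0.1381  0.3082 -1.5928] [-0.2014 -0.0615 -0.0226]
```

View pics/i3.png

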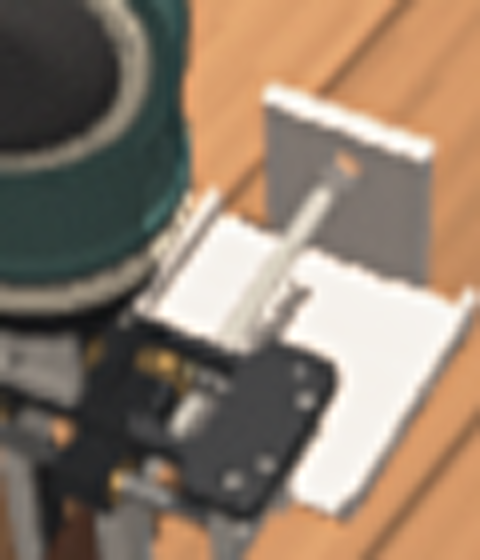

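View pics/i3w.png

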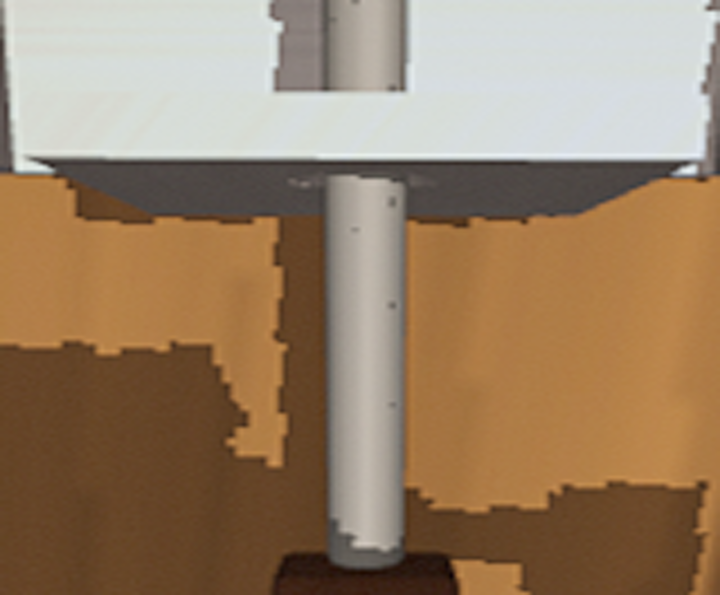

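```bash
python3 -m crank '[[0,0,-0.5,0,0,0],[0,0,-1,0,0,0],[0,0,-1.5,0,0,0],[0,0,-2,0,0,0],[0,0,-2.5,0,0,0],[0,0,-3,0,0,0],[0,0,-3,0,0,0],[0,0,-3,0,0,0]]'
python3 - <<'E'
from h import *
o=bot.get_obs();print(loc(FRAME,o["tcp_pos"]),o["force"],o["moment"])
a=bot.capture("scene");cv2.imwrite("pics/i4.png",cv2.resize(a[125:195,285:345],None,fx=8,fy=8,interpolation=cv2.INTER_CUBIC))
E
```

```text
clock: 14.63
tcp_pos: [0.4893, 0.0827, 0.0702]
ee_rot: [[0.001, 0.993, 0.118], [0.002, 0.118, -0.993], [-1.0, 0.001, -0.001]]
force: [0.0, -0.2, -1.6]
grip_width: 0.249
[  -0.1621 -123.502    70.1817] [ 0.0095 -0.1713 -1.6475] [-0.1348 -0.1018 -0.0075]
```

View pics/i4.png

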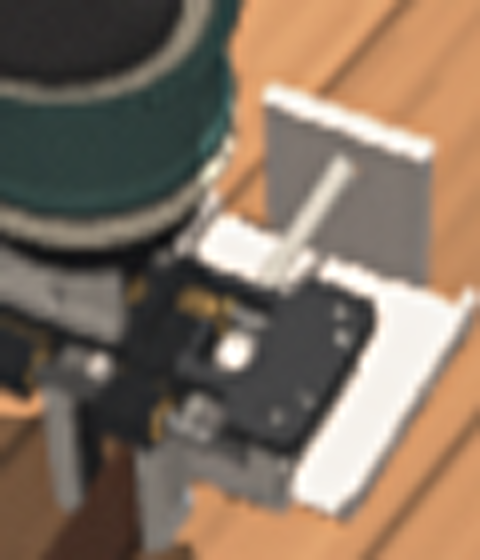

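```bash
python3 -m crank '[[0,0,-0.5,0,0,0],[0,0,-1,0,0,0],[0,0,-1.5,0,0,0],[0,0,-2,0,0,0],[0,0,-2.3,0,0,0],[0,0,-2.6,0,0,0],[0,0,-2.6,0,0,0],[0,0,-2.6,0,0,0]]'
python3 - <<'E'
from h import *
o=bot.get_obs();print(loc(FRAME,o["tcp_pos"]),o["force"],o["moment"])
w_=bot.capture("wrist");cv2.imwrite("pics/i5w.png",cv2.resize(w_[130:260,240:400],None,fx=4.5,fy=4.5,interpolation=cv2.INTER_CUBIC))
E
```

```text
clock: 15.35
tcp_pos: [0.4863, 0.1083, 0.0702]
ee_rot: [[0.001, 0.993, 0.117], [0.002, 0.117, -0.993], [-1.0, 0.001, -0.001]]
force: [0.4, -0.1, -1.3]
grip_width: 0.249
[ -0.173  -97.7163  70.2086] [ 0.4387 -0.1207 -1.3472] [-0.131  -0.1619 -0.006 ]
```

View pics/i5w.png

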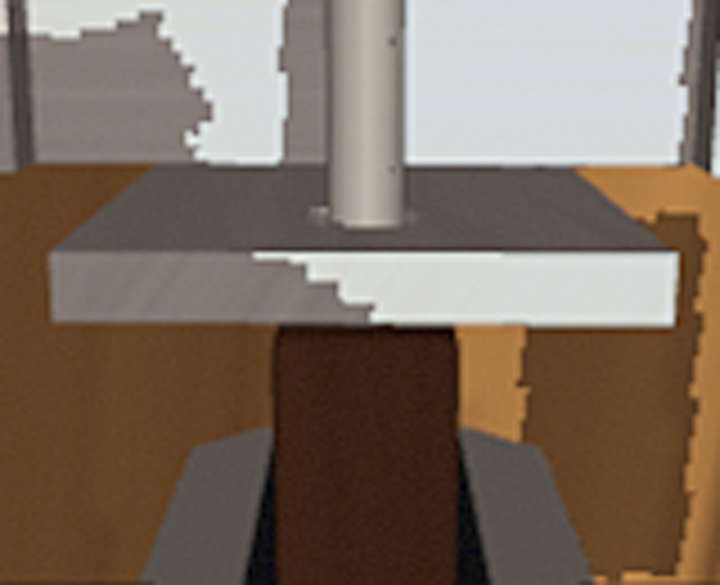

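Only a few millimetres are left, so I'll advance in small steps and watch for contact force.

```bash
python3 -m crank '[[0,0,-0.1,0,0,0],[0,0,-0.2,0,0,0],[0,0,-0.3,0,0,0],[0,0,-0.35,0,0,0],[0,0,-0.4,0,0,0],[0,0,-0.4,0,0,0],[0,0,-0.4,0,0,0],[0,0,-0.4,0,0,0]]'
python3 - <<'E'
from h import *
o=bot.get_obs();print(loc(FRAME,o["tcp_pos"]),o["force"],o["moment"])
E
python3 -m crank '[[0,0,-0.1,0,0,0],[0,0,-0.15,0,0,0],[0,0,-0.2,0,0,0],[0,0,-0.2,0,0,0],[0,0,-0.2,0,0,0],[0,0,-0.2,0,0,0],[0,0,-0.2,0,0,0],[0,0,-0.2,0,0,0]]'
python3 - <<'E'
from h import *
o=bot.get_obs();print(loc(FRAME,o["tcp_pos"]),o["force"],o["moment"])
E
```

```text
clock: 16.07
tcp_pos: [0.4859, 0.1122, 0.0702]
ee_rot: [[0.001, 0.993, 0.117], [0.002, 0.117, -0.993], [-1.0, 0.001, -0.001]]
force: [-0.2, 0.4, -2.0]
grip_width: 0.25
[ -0.183  -93.8577  70.2305] [-0.1892  0.3585 -1.9712] [-0.1696 -0.0844  0.0055]
clock: 16.73
tcp_pos: [0.4857, 0.1139, 0.0702]
ee_rot: [[0.001, 0.993, 0.117], [0.001, 0.117, -0.993], [-1.0, 0.001, -0.001]]
force: [0.5, -5.2, 0.2]
grip_width: 0.248
[ -0.1771 -92.106   70.2361] [ 0.527  -5.2259  0.1577] [-1.4565 -0.2333 -0.0526]
```

```bash
python3 -m crank '[[0.05,0,0,0,0,0],[0.1,0,0,0,0,0],[0.15,0,0,0,0,0],[0.2,0,0,0,0,0],[0.2,0,0,0,0,0],[0.2,0,0,0,0,0],[0.2,0,0,0,0,0],[0.2,0,0,0,0,0]]'; python3 -m crank '[[0,0,0,0,0,0],[0,0,0,0,0,0],[0,0,0,0,0,0],[0,0,0,0,0,0],[0,0,0,0,0,0],[0,0,0,0,0,0],[0,0,0,0,0,0],[0,0,0,0,0,0]]' 0.5 40
python3 -m crank '[[-1,0,0,0,0,0],[-2.5,0,0,0,0,0],[-4.5,0,0,0,0,0],[-7,0,0,0,0,0],[-10,0,0.5,0,0,0],[-13,0,2,0,0,0],[-15,0,4,0,0,0],[-15,0,5,0,0,0]]'
python3 - <<'E'
from h import *
o=bot.get_obs();np.savez("w9.npz",**o);print(o["tcp_pos"],o["force"])
for n in("scene","wrist","side"): cv2.imwrite(f"pics/e_{n}.png",bot.capture(n))
a=cv2.imread("pics/e_scene.png");cv2.imwrite("pics/e_scenec.png",cv2.resize(a[115:215,265:365],None,fx=6,fy=6,interpolation=cv2.INTER_CUBIC))
a=cv2.imread("pics/e_side.png");cv2.imwrite("pics/e_sidec.png",cv2.resize(a[160:250,245:335],None,fx=6,fy=6,interpolation=cv2.INTER_CUBIC))
E
```

```text
clock: 17.4
tcp_pos: [0.4857, 0.1139, 0.0682]
ee_rot: [[0.001, 0.993, 0.117], [0.001, 0.117, -0.993], [-1.0, 0.001, -0.001]]
force: [0.7, -5.3, -0.7]
grip_width: 0.255
clock: 18.07
tcp_pos: [0.4856, 0.1143, 0.0682]
ee_rot: [[0.001, 0.993, 0.117], [0.002, 0.117, -0.993], [-1.0, 0.001, -0.002]]
force: [0.3, 0.4, 0.4]
grip_width: 0.496
clock: 18.73
tcp_pos: [0.4931, 0.0629, 0.2226]
ee_rot: [[0.006, 0.993, 0.116], [0.001, 0.116, -0.993], [-1.0, 0.006, -0.0]]
force: [0.9, -0.9, 0.2]
grip_width: 0.5
[0.4931 0.0629 0.2226] [ 0.8794 -0.9441  0.2056]
```

View pics/e_scenec.png

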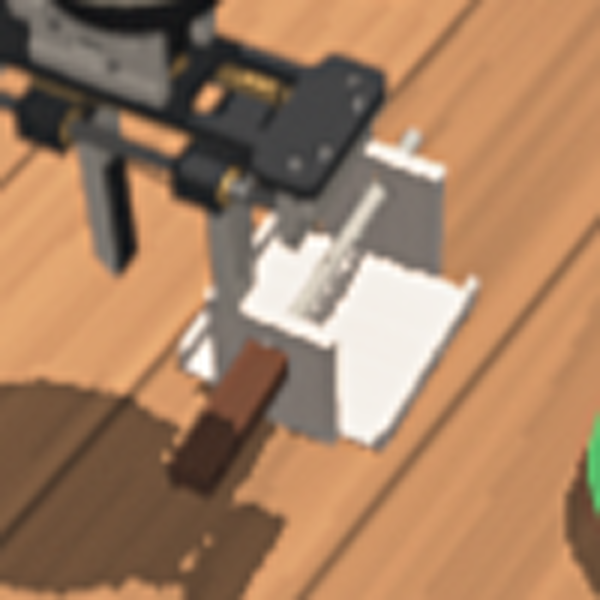

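View pics/e_sidec.png

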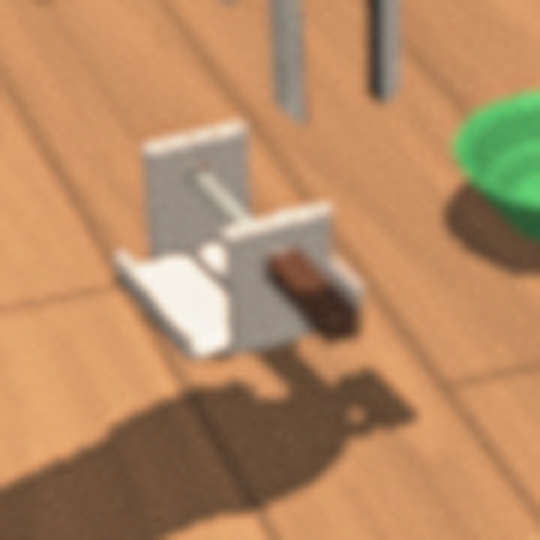

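View pics/e_wrist.png

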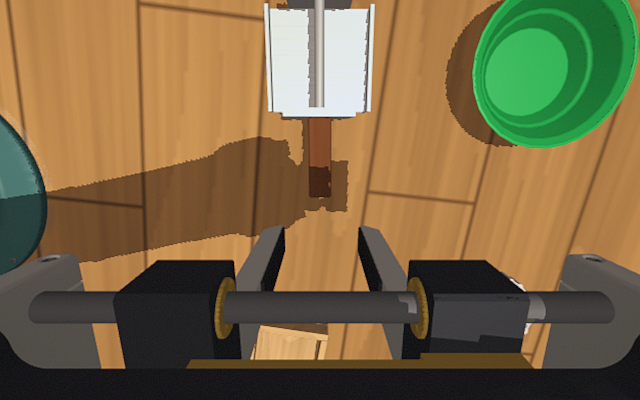

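```bash
python3 - <<'E'
from h import *
S=cam("scene");F=np.array([.4761,.2042,0,.1183])
print("tip",loc(F,onz(S,uncrop((414,134),265,115,6),.0575)))
a=cv2.imread("pics/e_scene.png");b=cv2.imread("pics/scene0.png")
for n,(x,y,W,H) in dict(mill=(318,65,30,52),bowl=(355,165,72,62),tin=(312,260,58,58),crock=(262,317,55,58)).items(): print(n,cv2.absdiff(a[y:y+H,x:x+W],b[y:y+H,x:x+W]).mean().round(2))
print("frame pos handle butt",loc(F,onz(S,uncrop((190,472),265,115,6),.0575)))
E
```

```text
tip [ -1.1106 100.4121  57.5   ]
mill 7.4
bowl 6.95
tin 6.94
crock 8.11
frame pos handle butt [  -2.6396 -144.1137   57.5   ]
```

```bash
python3 - <<'E'
from station import bot
print(bot.get_obs()["clock"]); print(bot.finish_job())
E
```

```text
18.8833
the job is handed in; nothing more can be done
None
```

I got the spit out of the tray and threaded it through both plates, with the handle home against the first plate. I handed the job in at 18.9 s; no verdict is reported.

- **Out of the tray:** I gripped the rod near its balance point, raised the tip over the lip and drew the spit out endwise. It rested on the lip while I regrasped the handle.
- **Threading:** Neither hole gave any noticeable side force. The handle met the first plate with about 5 N, and I then released it and withdrew.
- **Last checks:**
  - The scene camera puts the tip at frame y ≈ 100 mm and x ≈ -1 mm, where 93 to 106 and within 10 are required. The tip's height was assumed, not measured, for this.
  - The last pictures show the rod in both holes, the handle against the plate and the gripper clear of everything.
  - I never came near the bystanders. Their image patches changed only slightly and about equally, which I put down to image noise.
- **Disagreements:**
  - The wrist camera and the fixed cameras differed by 2–3 mm on where the tray and frame stand. I took values in between and corrected sideways from the rod's position in the wrist picture.
  - The rod's starting height from two wrist views was rough: 10 mm at the tip and 32 mm at the handle end, around the stated 18 mm. I used the stated height there.

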